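Fetch the multimeter from behind the bench caddy's front row

TASK

The multimeter lies at the back of the dark bench caddy, behind the spray can, the white bottle and the finned heatsink. Stand all three of those aside, upright, in the grey tray, then lay the meter gently, face up, inside the white outline on the blue mat, centred and along it, without dropping it. Finally put the can, the bottle and the heatsink back upright in the caddy, each in the very place it came from; never tip one over, and leave the solder reel in the tray where it lies.

Things in the scene. Friction and masses are not known exactly. Their poses are not given: they have to be found in the camera images.
- caddy: Fixed dark metal caddy, 180 x 180 mm, floor top 4 mm above the bench. Origin: centre of its underside; x to the rear. Lips: rear 25 mm high, inner face x = +87 mm; sides 20 mm high, at y = +/-87 mm; open front. Three tall things stand at x about -42 mm, y about -48, 0, +48 mm (which is where varies), 8 mm apart; 3 to 7 mm behind them lies the meter, at x about +12 mm, its length along y.
- can: Small upright round spray can, bare aluminium with a yellow band and a grey cap: 40 mm diameter, straight sides up to 86 mm, 100 mm tall in all, about 140 g. Origin: centre of its underside; z up. Starts in the caddy's front row.
- bottle: Upright square white plastic bottle with black cap and a small nozzle, closed and rigid: 38 x 38 mm, straight sides up to 84 mm, 102 mm tall in all, about 120 g. Origin: centre of its underside; z up, x and y square to its sides. Starts in the caddy's front row, about square to the caddy.
- heatsink: Upright bare aluminium heatsink with vertical fins: 40 x 40 x 98 mm tall, straight sides all the way up, about 220 g. Origin: centre of its underside; z up, x and y square to its sides. Starts in the caddy's front row, about square to the caddy.
- meter: Multimeter lying on its back, red rim, dark face with screen and dial: 130 (its x) x 58 (its y) x 29 mm high (face details 3 mm more), about 260 g. Origin: centre of its underside; z up out of the face, screen at +x. Too low and long to grip but across its 58 mm width, so the front row must be gone first; behind it about 45 mm are free to the rear lip.
- tray: Fixed grey plastic tray, 260 (its x) x 115 (its y) mm, walls 3 mm thick and 12 mm high, floor top 3 mm above the bench. Origin: centre of its underside, on the bench. The side area for the three tall things: free from x = -125 to +75 mm; the solder reel lies near x = +100 mm. The tray and the mat swap sides between starts.
- reel: Small white plastic solder reel lying flat in the tray near x = +100 mm, y = 0 of the tray: 40 mm diameter, 18 mm high, 100 g. Origin: centre of its underside. To be left alone.
- mat: Fixed blue bench mat, 200 (its x) x 150 (its y) x 3 mm, with a white outline 150 (along x) x 75 mm (3 mm line) centred on it. Origin: centre of its underside, on the bench; its top is 3 mm above the bench. Either end of the meter may point either way along x.

How it is judged:
By the outcome, as a careful person would: the job done as asked, in the order asked, and still so for the second after the job is handed in, with the robot touching nothing.
It also fails if it takes over 128 s, if anything falls off the work surface, if the arm or the gripper's body presses on something with over 40 N, if the wrist force passes 120 N, or if a joint passes its speed limit or range.

ROBOT

A 6-joint arm with a two-finger parallel gripper is mounted at the origin on the work surface. World frame = base frame: x ahead of the robot, y to its left, z up, the work surface at z = 0. Lengths are in m, angles in degrees, forces in N, time in s.
With the tool pointing down it reaches from about 0.4 to 0.825 m from the base axis. Payload 7 kg.
Tool frame: the origin (TCP) lies on the centre line of the jaws, within the pads' length; the fingertips stand 8 mm ahead of it and the grasp point (between the pads) lies 11 mm behind it; z points along the fingers, y is the line along which they close (so a half turn about z gives the same grasp; the last joint's range is limited). The gripper opens to 88 mm and grips with 3 to 60 N. Pads are 19 mm wide; open, the fingers measure 130 mm over their backs; the gripper's body (78 mm by 193 mm) begins 47 mm behind the grasp point.
Start: joints at [-58.608, 20.546, 0.682, 0, -70.136, -16.507], TCP at [0.173, -0.652, 0.235] pointing down, gripper open.
Joint ranges: [-176.03, 176.03], [-82.01, 121.73], [-58.28, 71.71], [-173.87, 95.51], [-174.79, -0.11], [-173.66, 173.66]. Speed limits (degrees/s): [136.94, 136.94, 172.46, 180, 180, 180].

INTERFACE

Orientations are given as [roll, pitch, yaw] about the fixed x, y, z axes, in that order (R = Rz(yaw) Ry(pitch) Rx(roll)).
In Python, from plant import r gives the robot as it stands.
- The arm moves only by the tool carry_out, never from a script. Its argument "targets" is a list of rows, each a list of 6 numbers: the shift along the tool's x, y, z scaled (see below), then the turn, a rotation vector about the tool's x, y, z scaled (see below). A call has 1 to 5 rows; each row shifts and turns the commanded pose from where the row before left it, along the tool's axes as they then stand; what a row does not reach is not made up. The controller multiplies each number of a shift by 0.5 m and each number of a turn by 60 degrees. A row lasts 1/8 s, in which the tool goes at most 62.5 mm and 10.7 degrees, less where a joint would pass 70% of its speed; a pose out of reach is approached as far as the arm can. A call with a number of a shift or a turn outside -1 to 1 is refused whole. A call with a gripper value outside its range is refused whole. "hand" is the opening, from 0 (shut) to 1 (fully open), set as the call begins (left out, the last holds). The fingers move at their own pace and stop on an object; "squeeze" is the grip in N (left out, the last holds). Time passes only in rows, so rows that do not move let the fingers close. It gives the time, the measured TCP pose, the force, the opening and the grip force at its end, in the units of the state.
- r.get_state(): the state, without advancing time (a new reading comes with each control period).
- r.capture(name): name is "scene" or "top" or "wrist"; returns the picture (400x640x3 uint8, red, green, blue); there is no depth.
- r.camera_info(name): a dict with "K" (3x3 intrinsics, pixels), "distortion" ([k1, k2, p1, p2, k3] as OpenCV has them; the pictures are not rectified), "eye" and "attitude" of the camera in the world. Camera axes: x right, y down, z forward; pixel columns grow to the right and rows downward; lengths in m; the calibration is good to about 2 mm. A picture is of the moment at which its call begins: read the wrist's pose just before it. camera_info takes no time and is no camera call; for the wrist camera it gives the pose at the moment of the call.
- r.close_job(): hands the job in; it is judged then, once.
The state is a dict: "time_s": time; "joints": joint angles; "qd": joint speeds; "joint_torque": joint torques, N m; "tcp_pos": TCP position; "eef_rot": TCP orientation; "contact_force": force on the tool from outside, world axes, zero at the start; "moment": the same for the moment, N m; "gripper_width": finger opening in m; "gripper_force": force on a finger pad.
Only numpy, scipy, OpenCV 4.12 (cv2) and the standard library are available. Lean on these libraries where they do the work, as an engineer would, in place of code of your own. Each camera call takes 0.05 s, during which the arm holds its last target. There are 200 camera calls.

## Working session

There is one attempt and no reset: what is moved stays moved. The work goes in short steps, Python scripts to look and compute and a tool call to move; the robot and the scene stay as the last step left them, time stands still between calls to the robot, and variables do not carry over. Pictures are saved under pics/ and viewed, at most 14 in all, crops included, and the job is handed in when it is done.

Besides the shell and the picture viewer there is one more tool, called after "Call:" as name(argument=value, ...), one argument or row to a line, values as JSON. carry_out: Moves the arm, as the interface text tells. Its arguments: {"type":"object","properties":{"targets":{"type":"array","items":{"type":"array","items":{"type":"number","minimum":-1,"maximum":1}}},"hand":{"type":"number"},"squeeze":{"type":"number"}},"required":["targets"]}

```bash
mkdir -p pics; ls
python3 - <<'E'
from plant import r
import cv2,numpy as np
np.set_printoptions(precision=4,suppress=True)
s=r.get_state();print(s)
for n in("scene","top","wrist"):
    i=r.camera_info(n);print(n,i)
    im=r.capture(n);cv2.imwrite(f"pics/{n}0.png",im[:,:,::-1])
E
```

```text
pics
{'time_s': 0.0, 'joints': array([-58.6075,  20.5901,   0.6346,  -0.0203, -70.1362, -16.5074]), 'qd': array([ 0.006 , -0.0651, -0.0633, -0.0385,  0.0485, -0.0035]), 'joint_torque': array([  0.001 , -58.2721,  29.306 ,   6.9975,   0.0068,  -0.0002]), 'tcp_pos': array([ 0.1733, -0.6519,  0.2336]), 'eef_rot': array([ 179.9067,   -0.0078, -165.1218]), 'contact_force': array([0.1163, 0.2596, 0.587 ]), 'moment': array([-0.014 ,  0.0012, -0.0283]), 'gripper_force': 0.0, 'gripper_width': 0.08730116212760577}
scene {'K': array([[393.5448,   0.    , 315.3649],
       [  0.    , 393.5448, 201.3897],
       [  0.    ,   0.    ,   1.    ]]), 'distortion': array([-0.0955,  0.    ,  0.    ,  0.    ,  0.    ]), 'eye': array([1.1616, 0.3226, 0.7899]), 'attitude': array([-137.156 ,   -0.2808,  117.0267])}
top {'K': array([[513.8989,   0.    , 332.1845],
       [  0.    , 513.8989, 210.451 ],
       [  0.    ,   0.    ,   1.    ]]), 'distortion': array([-0.0027,  0.    ,  0.    ,  0.    ,  0.    ]), 'eye': array([0.4963, 0.0065, 1.1084]), 'attitude': array([-176.7151,    0.4834,  -89.237 ])}
wrist {'K': array([[276.707 ,   0.    , 321.6521],
       [  0.    , 276.707 , 195.5456],
       [  0.    ,   0.    ,   1.    ]]), 'distortion': array([-0.0088,  0.    ,  0.    ,  0.    ,  0.    ]), 'eye': array([ 0.0945, -0.6748,  0.3835]), 'attitude': array([162.3317,  -0.0515, 104.8576])}
```

View pics/top0.png

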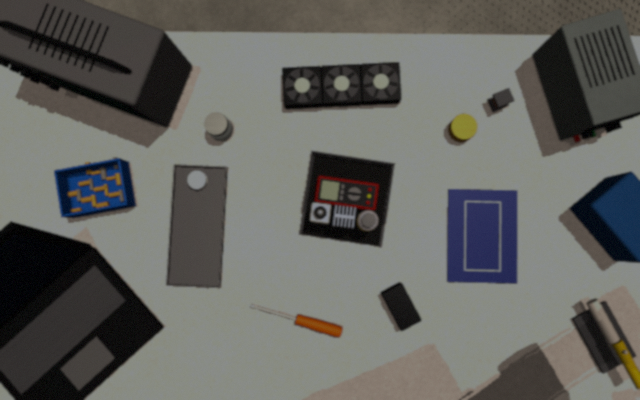

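View pics/scene0.png

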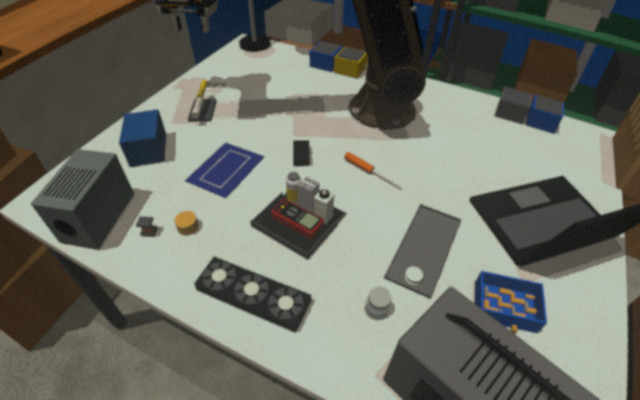

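The top view (up = world +x, left = +y) shows the caddy around (347,199). In its front row the bottle is at (320,213), the heatsink at (344,216) and the can at (368,220), with the meter at (348,192) behind them. The tray is on the left at (197,226) with the reel at its rear, and the mat is on the right at (482,236). The scene view agrees.

```bash
cat > h.py <<'E'
import numpy as np,cv2,json
from scipy.spatial.transform import Rotation as R
from plant import r
np.set_printoptions(precision=4,suppress=True)
def rot(e): return R.from_euler('xyz',e,degrees=True)
def snap(n,f):
    i=r.camera_info(n); im=r.capture(n)[:,:,::-1].copy(); cv2.imwrite(f'pics/{f}.png',im)
    json.dump({k:np.asarray(v).tolist() for k,v in i.items()},open(f'pics/{f}.json','w')); return im
def load(f): return cv2.imread(f'pics/{f}.png'),{k:np.array(v) for k,v in json.load(open(f'pics/{f}.json')).items()}
def rays(i,px):
    p=cv2.undistortPoints(np.array(px,float).reshape(-1,1,2),i['K'],i['distortion']).reshape(-1,2)
    return rot(i['attitude']).apply(np.c_[p,np.ones(len(p))])
def plane(i,px,z):
    d=rays(i,px); return i['eye']+d*((z-i['eye'][2])/d[:,2])[:,None]
def tri(i,a,j,b):
    """midpoints and gaps of ray pairs"""
    out=[]
    for u,v in zip(rays(i,a),rays(j,b)):
        s=np.linalg.lstsq(np.c_[u,-v],j['eye']-i['eye'],rcond=None)[0]
        p,q=i['eye']+s[0]*u,j['eye']+s[1]*v; out.append(np.r_[(p+q)/2,np.linalg.norm(p-q)])
    return np.array(out)
def go(pos,yaw,n=None):
    """numbers for a move from the measured pose to pos, tool down at yaw"""
    s=r.get_state(); A=rot(s['eef_rot']); B=rot([180,0,yaw]); w=(A.inv()*B).as_rotvec(degrees=True)
    d=np.array(pos)-s['tcp_pos']; n=n or int(max(np.ceil(np.linalg.norm(d)/.06),np.ceil(np.linalg.norm(w)/10.2)))
    print('from',s['tcp_pos'],s['eef_rot'],'t',s['time_s'],'rows',n); C=A
    for k in range(n):
        print(np.r_[C.inv().apply(d/n)/.5,w/n/60].round(4).tolist()); C=C*R.from_rotvec(w/n,degrees=True)
def rect(p):
    """corners -> centre, yaw of each of the 4 sides, lengths"""
    p=np.array(p)[:,:2]; e=np.roll(p,-1,0)-p; return p.mean(0),np.degrees(np.arctan2(e[:,1],e[:,0])),np.linalg.norm(e,axis=1)
E
python3 - <<'E'
from h import *
i=r.camera_info('top')
for n,px,z in (('caddy',[(313,152),(394,163),(381,246),(300,235)],.02),('tray',[(174,165),(228,167),(220,287),(167,285)],.012),('mat',[(448,190),(517,191),(517,283),(447,282)],.003)):
    print(n,*rect(plane(i,px,z)))
print(plane(i,[(320,213),(344,216),(368,220)],.1)); print(plane(i,[(348,193)],.03))
go([.5,.06,.3],-90)
E
```

```text
caddy [ 0.5838 -0.0146] [-97.1093 171.543   83.0408  -7.952 ] [0.1743 0.1787 0.1728 0.1792]
tray [0.5229 0.3047] [-91.4422 177.6282  88.6781  -1.5554] [0.1167 0.2568 0.113  0.257 ]
mat [ 0.5083 -0.3057] [-90.1155 179.5912  89.9751  -0.5913] [0.1484 0.1969 0.149  0.1971]
[[ 0.5487  0.0396  0.1   ]
 [ 0.5434 -0.0076  0.1   ]
 [ 0.5362 -0.0548  0.1   ]]
[[ 0.5953 -0.0164  0.03  ]]
from [ 0.1733 -0.652   0.2339] [ 179.9307   -0.009  -165.1192] t 0.15 rows 14
[-0.0712, 0.0863, -0.0094, 0.0001, 0.0, -0.0894]
[-0.079, 0.0793, -0.0094, 0.0001, 0.0, -0.0894]
[-0.0861, 0.0716, -0.0094, 0.0001, 0.0, -0.0894]
[-0.0924, 0.0632, -0.0094, 0.0001, 0.0, -0.0894]
[-0.0979, 0.0543, -0.0094, 0.0001, 0.0, -0.0894]
[-0.1025, 0.0449, -0.0094, 0.0001, 0.0, -0.0894]
[-0.1063, 0.0351, -0.0094, 0.0001, 0.0, -0.0894]
[-0.1091, 0.025, -0.0094, 0.0001, 0.0, -0.0894]
[-0.1109, 0.0147, -0.0094, 0.0001, 0.0, -0.0894]
[-0.1118, 0.0043, -0.0094, 0.0001, 0.0, -0.0894]
[-0.1117, -0.0062, -0.0094, 0.0001, 0.0, -0.0894]
[-0.1107, -0.0166, -0.0094, 0.0001, 0.0, -0.0894]
[-0.1086, -0.0269, -0.0094, 0.0001, 0.0, -0.0894]
[-0.1056, -0.037, -0.0094, 0.0001, 0.0, -0.0894]
```

Call:
carry_out(
  targets=[
    [-0.071,0.086,-0.009,0,0,-0.08],
    [-0.079,0.079,-0.009,0,0,-0.08],
    [-0.086,0.072,-0.009,0,0,-0.08],
    [-0.092,0.064,-0.009,0,0,-0.08],
  ],
)

```text
time_s: 0.65
tcp_pos: [0.2696, -0.4485, 0.2525]
eef_rot: [180.0, 0.0, -145.8]
contact_force: [1.4, 1.0, 0.2]
gripper_width: 0.0877
gripper_force: 0.0
```

Call:
carry_out(
  targets=[
    [-0.097,0.055,-0.009,0,0,-0.08],
    [-0.101,0.047,-0.009,0,0,-0.08],
    [-0.105,0.038,-0.009,0,0,-0.08],
    [0,0,0,0,0,0],
  ],
)

```text
time_s: 1.15
tcp_pos: [0.3449, -0.2975, 0.2667]
eef_rot: [-179.9, 0.1, -131.2]
contact_force: [0.9, -0.9, 0.3]
gripper_width: 0.0877
gripper_force: 0.0
```

Run:
```python
from h import *
snap('wrist','w1'); go([.5,.06,.3],-98)
```

```text
from [ 0.3442 -0.2987  0.2665] [-179.9488    0.0308 -131.2886] t 1.2 rows 7
[-0.1064, 0.0342, -0.0096, -0.0001, 0.0, -0.0793]
[-0.1089, 0.0252, -0.0096, -0.0001, 0.0, -0.0793]
[-0.1106, 0.0161, -0.0096, -0.0001, 0.0, -0.0793]
[-0.1115, 0.0069, -0.0096, -0.0001, 0.0, -0.0793]
[-0.1117, -0.0024, -0.0096, -0.0001, 0.0, -0.0793]
[-0.1111, -0.0116, -0.0096, -0.0001, 0.0, -0.0793]
[-0.1098, -0.0208, -0.0096, -0.0001, 0.0, -0.0793]
```

Call:
carry_out(
  targets=[
    [-0.106,0.034,-0.01,0,0,-0.08],
    [-0.109,0.025,-0.01,0,0,-0.08],
    [-0.111,0.016,-0.01,0,0,-0.08],
    [-0.111,0.007,-0.01,0,0,-0.08],
  ],
)

```text
time_s: 1.7
tcp_pos: [0.4333, -0.0952, 0.2862]
eef_rot: [-180.0, -0.0, -112.3]
contact_force: [1.2, -0.1, -0.3]
gripper_width: 0.0875
gripper_force: 0.0
```

Call:
carry_out(
  targets=[
    [-0.112,-0.002,-0.01,0,0,-0.08],
    [-0.111,-0.012,-0.01,0,0,-0.08],
    [-0.11,-0.021,-0.01,0,0,-0.08],
    [0,0,0,0,0,0],
    [0,0,0,0,0,0],
  ],
)

```text
time_s: 2.33
tcp_pos: [0.4999, 0.0572, 0.3004]
eef_rot: [179.9, -0.1, -98.0]
contact_force: [-0.4, -1.2, 0.3]
gripper_width: 0.0878
gripper_force: 0.0
```

Run:
```python
from h import *
a=snap('wrist','w2'); b=cv2.imread('pics/w1.png')
print(r.get_state()['tcp_pos'],r.camera_info('wrist')['eye'])
```

```text
[0.4998 0.0569 0.3006] [ 0.4895 -0.0263  0.4504]
```

View pics/w2.png

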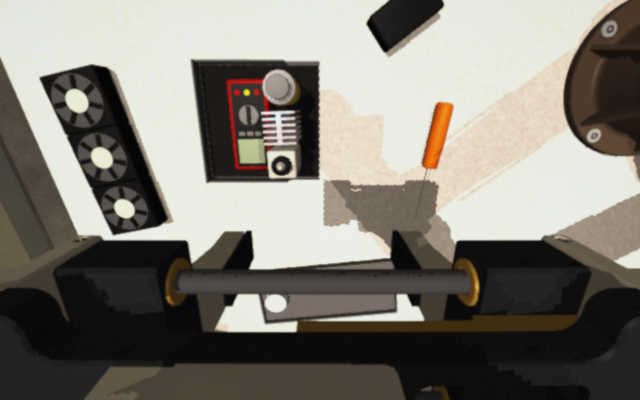

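View pics/w1.png

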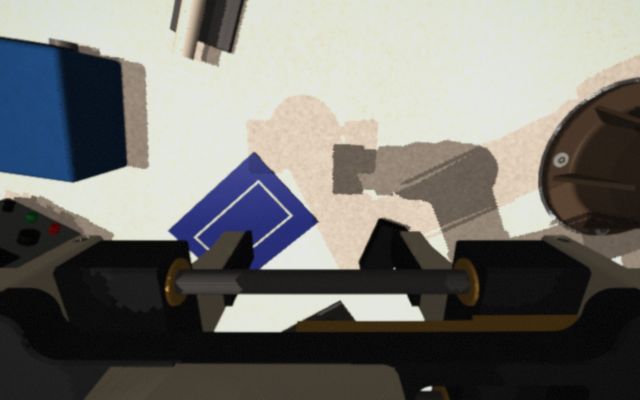

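In w2 (image left = world +x) the caddy spans about (192,60)–(320,182). The can top is at (281,86), the heatsink at (281,127), the bottle cap at (281,166) and the meter around (248,125). In w1 the mat is only partly visible, with corners at (254,152), (168,231) and (318,220). Next I take two closer views with a wide baseline.

Call:
carry_out(
  targets=[
    [-0.01,-0.11,0.07,0,0,0],
    [-0.015,-0.09,0.08,0,0,0],
    [0,0,0.07,0,0,0],
    [0,0,0,0,0,0],
    [0,0,0,0,0,0],
  ],
)

```text
time_s: 3.0
tcp_pos: [0.5988, 0.056, 0.1945]
eef_rot: [-179.9, 0.0, -98.0]
contact_force: [0.5, 0.4, 1.0]
gripper_width: 0.0874
gripper_force: 0.0
```

Run:
```python
from h import *
snap('wrist','w3'); print(r.get_state()['tcp_pos'])
```

```text
[0.599  0.0564 0.1951]
```

Call:
carry_out(
  targets=[
    [0.015,0.11,0,0,0,0],
    [0.015,0.11,0,0,0,0],
    [0,0,0,0,0,0],
    [0,0,0,0,0,0],
  ],
)

```text
time_s: 3.55
tcp_pos: [0.4882, 0.0577, 0.195]
eef_rot: [-179.8, 0.1, -97.9]
contact_force: [-0.6, 0.4, 0.7]
gripper_width: 0.0875
gripper_force: 0.0
```

Run:
```python
from h import *
b=snap('wrist','w4'); a=load('w3')[0]; print(r.get_state()['tcp_pos'])
# crop caddy from both, stacked
cv2.imwrite('pics/v34.png',np.vstack([cv2.resize(a[0:230,60:460],(800,460),interpolation=cv2.INTER_CUBIC)[:300*2//2+160]]))
cv2.imwrite('pics/v4.png',cv2.resize(b[0:230,60:460],(800,460),interpolation=cv2.INTER_CUBIC))
```

```text
[0.4885 0.0576 0.1944]
```

View pics/v34.png

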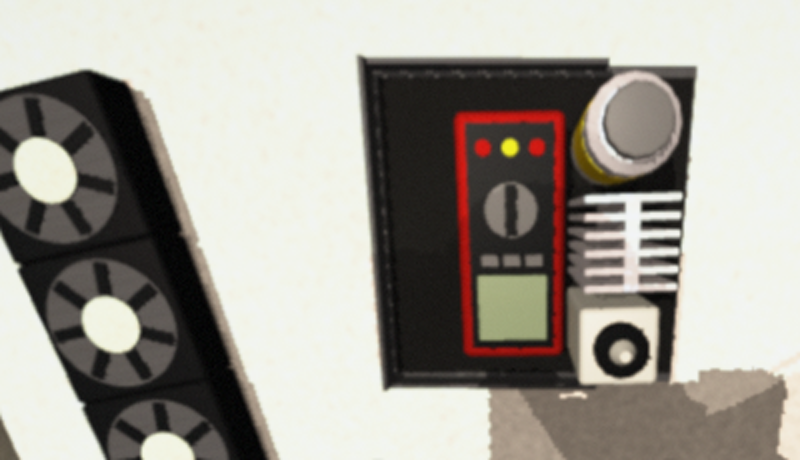

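View pics/v4.png

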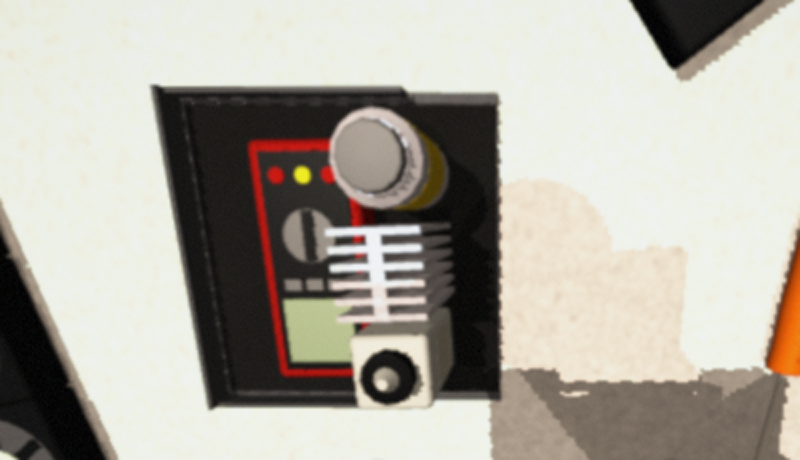

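Crops are scaled x2, with full-picture u = 60 + x/2. In v34 (from w3) the can cap centre is at (642,118). The heatsink top corners are (585,196), (682,194), (678,291) and (587,290), the bottle shoulder square is (579,308)–(656,382), and the red meter rim is (456,113)–(566,355). In v4 (from w4) they are: cap (367,157), heatsink (326,231), (420,228), (427,315) and (338,319), bottle (351,338)–(430,407).

Run:
```python
from h import *
f=lambda P:[(60+(x+.5)/2-.5,(y+.5)/2-.5) for x,y in P]
I,J=load('w3')[1],load('w4')[1]
hs3,hs4=[(585,196),(682,194),(678,291),(587,290)],[(326,231),(420,228),(427,315),(338,319)]
b3,b4=[(579,308),(657,306),(656,382),(584,384)],[(351,338),(432,334),(430,407),(357,408)]
for n,a,b in(('cap',[(642,118)],[(367,157)]),('hs',hs3,hs4),('bot',b3,b4),('nozzle/cap',[(622,350)],[(388,378)]),('meter',[(456,113),(466,355),(548,341),(477,341)],[(249,143),(281,377),(354,362),(290,362)]),('caddy',[(360,57),(387,388),(696,67)],[(152,87),(211,408),(498,95)])):
    t=tri(I,f(a),J,f(b)); print(n,t)
    if len(t)==4 and n in('hs','bot'): print(rect(t))
for n,a,b,z in(('hs',hs3,hs4,.102),('bot',b3,b4,.088)):
    for i,q in((I,a),(J,b)): print(n,rect(plane(i,f(q),z)))
# can cap circle by ellipse of grey blob; rim of the meter by red mask
for nm in('w3','w4'):
    im,i=load(nm); hsv=cv2.cvtColor(im,cv2.COLOR_BGR2HSV)
    m=((hsv[...,1]>150)&((hsv[...,0]<8)|(hsv[...,0]>172))&(hsv[...,2]>80)).astype(np.uint8)*255; m[230:]=0; m[:,:150]=0;m[:,380:]=0
    c=max(cv2.findContours(m,0,2)[0],key=cv2.contourArea); P=plane(i,c.reshape(-1,2),.033)[:,:2]
    print(nm,'meter',cv2.minAreaRect((P*1000).astype(np.float32)))
```

```text
cap [[ 0.5376 -0.0567  0.1054  0.0007]]
hs [[ 0.5624 -0.0312  0.1011  0.0006]
 [ 0.5226 -0.0266  0.1014  0.0002]
 [ 0.5266  0.0115  0.102   0.0028]
 [ 0.5658  0.0066  0.1026  0.0005]]
(array([ 0.5443, -0.0099]), array([173.493 ,  83.9436,  -7.0573, -95.1013]), array([0.0401, 0.0384, 0.0395, 0.038 ]))
bot [[0.5686 0.0181 0.0836 0.0013]
 [0.5308 0.023  0.0775 0.0005]
 [0.5363 0.0569 0.0892 0.0003]
 [0.5709 0.052  0.0921 0.0008]]
(array([0.5517, 0.0375]), array([172.6058,  80.8502,  -8.1628, -93.7877]), array([0.0381, 0.0343, 0.035 , 0.0339]))
nozzle/cap [[0.5519 0.0379 0.0946 0.0004]]
meter [[ 0.6162 -0.0816  0.0309  0.0008]
 [ 0.6325  0.0443  0.0334  0.0004]
 [ 0.5846  0.04    0.0424  0.0009]
 [ 0.6248  0.0366  0.0335  0.0004]]
caddy [[ 0.6602 -0.1149  0.0271  0.    ]
 [ 0.6841  0.0594  0.0264  0.0003]
 [ 0.4844 -0.0911  0.0015  0.0006]]
hs (array([ 0.5444, -0.0096]), array([173.1948,  84.4038,  -8.5601, -94.8052]), array([0.04  , 0.0398, 0.0396, 0.0386]))
hs (array([ 0.5443, -0.0102]), array([173.7962,  83.6764,  -5.2969, -95.9325]), array([0.0399, 0.0369, 0.0396, 0.0375]))
bot (array([0.5522, 0.0372]), array([173.53  ,  85.4235,  -6.286 , -92.512 ]), array([0.0361, 0.0368, 0.0348, 0.037 ]))
bot (array([0.5512, 0.0373]), array([175.0058,  77.6787,  -6.9603, -98.5181]), array([0.0385, 0.0366, 0.0361, 0.0351]))
w3 meter ((597.7674560546875, -15.6954345703125), (127.88497924804688, 57.1348991394043), 82.30802154541016)
w4 meter ((603.9356689453125, -16.481369018554688), (128.4165496826172, 42.9521484375), 82.0469970703125)
```

The heights fit: cap 0.105, heatsink 0.102, and meter rim about 0.033. Caddy yaw is about -7.8°. I'll start with the bottle.

```bash
cat >> h.py <<'E'
def path(*wps):
    """rounded rows through waypoints (x,y,z,yaw[,rows]) from the mean measured pose, rounding error carried on"""
    s=r.get_state(); p=s['tcp_pos'].copy(); C=rot(s['eef_rot']); print('from',p,s['eef_rot'],'t',round(s['time_s'],2),'F',s['contact_force'],'w',s['gripper_width'])
    for x,y,z,yaw,*n in wps:
        B=rot([180,0,yaw]); g=np.array([x,y,z]); w=(C.inv()*B).magnitude()*57.3
        n=n[0] if n else int(max(np.ceil(np.linalg.norm(g-p)/.061),np.ceil(w/10.4),1)); out=[]
        for k in range(n,0,-1):
            a=(C.inv().apply((g-p)/k)/.5).round(3); t=((C.inv()*B).as_rotvec(degrees=True)/k/60).round(3)
            p=p+C.apply(a*.5); C=C*R.from_rotvec(t*60,degrees=True); out.append(np.r_[a,t].tolist())
        print('->',[x,y,z,yaw]); [print(o) for o in out]
E
python3 -c "
from h import *
path((.5515,.0374,.165,-97.7),(.5515,.0374,.057,-97.7,3))"
```

```text
from [0.4885 0.0576 0.1944] [-179.8153    0.114   -97.8893] t 3.6 F [ 0.6551 -0.1948  0.1188] w 0.08736625870166213
-> [0.5515, 0.0374, 0.165, -97.7]
[0.011, -0.065, 0.03, -0.002, 0.001, -0.002]
[0.012, -0.065, 0.029, -0.001, 0.001, -0.001]
-> [0.5515, 0.0374, 0.057, -97.7]
[0.0, -0.0, 0.072, -0.0, -0.0, -0.0]
[0.0, -0.0, 0.072, -0.0, -0.0, -0.0]
[0.0, -0.0, 0.072, -0.0, -0.0, -0.0]
```

Call:
carry_out(
  targets=[
    [0.011,-0.065,0.03,0,0,-0.002],
    [0.012,-0.065,0.03,0,0,-0.001],
    [0,0,0.05,0,0,0],
    [0,0,0,0,0,0],
  ],
  hand=1,
  squeeze=20,
)

```text
time_s: 4.1
tcp_pos: [0.5499, 0.0362, 0.1357]
eef_rot: [179.8, -0.1, -97.8]
contact_force: [-0.8, 0.3, 0.3]
gripper_width: 0.0876
gripper_force: 0.0
```

```bash
python3 -c "
from h import *
path((.5515,.0374,.057,-97.7,2))"
```

```text
from [0.5499 0.0362 0.1357] [179.7884  -0.1155 -97.8065] t 4.1 F [-0.7719  0.2848  0.3311] w 0.08757060256224766
-> [0.5515, 0.0374, 0.057, -97.7]
[-0.002, -0.002, 0.079, 0.002, -0.001, -0.001]
[-0.001, -0.001, 0.078, 0.002, -0.001, -0.001]
```

Call:
carry_out(
  targets=[
    [-0.002,-0.002,0.079,0,0,0],
    [-0.001,-0.001,0.078,0,0,0],
    [0,0,0,0,0,0],
    [0,0,0,0,0,0],
  ],
)

```text
time_s: 4.6
tcp_pos: [0.5532, 0.0386, 0.061]
eef_rot: [-179.9, 0.0, -97.7]
contact_force: [0.2, -0.4, 0.4]
gripper_width: 0.0876
gripper_force: 0.0
```

```bash
python3 -c "
from h import *
snap('wrist','w5');path((.5515,.0374,.057,-97.7,1));snap('scene','s1');path((.5515,.0374,.057,-97.7,1))
a=load('s1')[0][150:280,220:400];b=load('w5')[0][60:400,120:520]
cv2.imwrite('pics/v5.png',np.hstack([cv2.resize(b,(400,340)),cv2.resize(a,(400,340),interpolation=2)]))"
```

```text
from [0.5533 0.0387 0.0613] [-179.8406    0.0637  -97.6973] t 4.65 F [ 0.5094  0.3853 -0.0025] w 0.08767646717384353
-> [0.5515, 0.0374, 0.057, -97.7]
[0.003, 0.003, 0.009, -0.003, 0.001, 0.0]
from [0.5533 0.0387 0.0613] [-179.8268    0.0813  -97.7082] t 4.7 F [-0.32    0.1246 -0.0055] w 0.08767512751787161
-> [0.5515, 0.0374, 0.057, -97.7]
[0.003, 0.003, 0.009, -0.003, 0.001, -0.0]
```

View pics/v5.png

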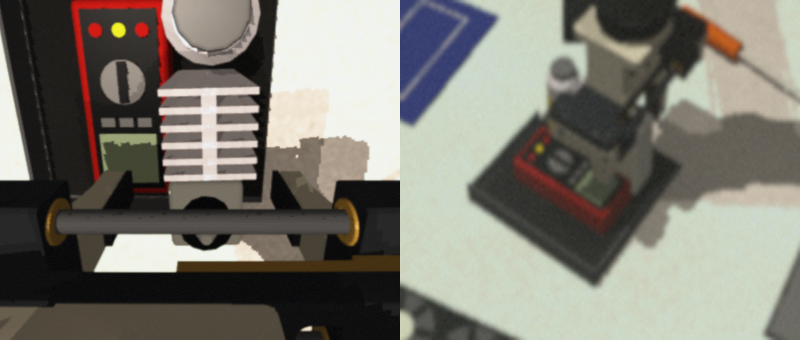

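The bottle stands centred between the fingers (bottle at u≈205, finger mid at ≈201 in the crop), and the fingers are clear of the meter. A small correction, then grip.

Call:
carry_out(
  targets=[
    [0.003,0.003,0.008,0,0,0],
    [0,0,0,0,0,0],
    [0,0,0,0,0,0],
  ],
)

```text
time_s: 5.08
tcp_pos: [0.5502, 0.0369, 0.0553]
eef_rot: [-180.0, 0.0, -97.7]
contact_force: [0.8, 0.1, -0.5]
gripper_width: 0.0879
gripper_force: 0.0
```

Call:
carry_out(
  targets=[
    [0,0,0,0,0,0],
    [0,0,0,0,0,0],
    [0,0,0,0,0,0],
    [0,0,0,0,0,0],
  ],
  hand=0,
  squeeze=20,
)

```text
time_s: 5.58
tcp_pos: [0.5501, 0.0369, 0.055]
eef_rot: [180.0, -0.0, -97.7]
contact_force: [-0.1, 0.5, 0.6]
gripper_width: 0.0534
gripper_force: 0.0
```

```bash
python3 -c "
from h import *
path((.5515,.0374,.19,-97.7,3),(.558,.3036,.2,-2))"
```

```text
from [0.5501 0.0369 0.055 ] [179.9926  -0.0038 -97.732 ] t 5.58 F [-0.0995  0.5113  0.6294] w 0.053377990410697955
-> [0.5515, 0.0374, 0.19, -97.7]
[-0.0, -0.001, -0.09, 0.0, -0.0, -0.0]
[-0.001, -0.001, -0.09, 0.0, -0.0, -0.0]
[-0.0, -0.001, -0.09, 0.0, -0.0, -0.001]
-> [0.558, 0.3036, 0.2, -2]
[-0.053, 0.006, -0.002, 0.0, 0.0, -0.159]
[-0.053, -0.003, -0.002, 0.0, 0.0, -0.16]
[-0.052, -0.012, -0.002, 0.0, 0.0, -0.159]
[-0.049, -0.02, -0.002, 0.0, 0.0, -0.16]
[-0.045, -0.028, -0.002, 0.0, 0.0, -0.159]
[-0.04, -0.035, -0.002, 0.0, 0.0, -0.16]
[-0.034, -0.042, -0.002, 0.0, 0.0, -0.159]
[-0.026, -0.047, -0.002, 0.0, 0.0, -0.16]
[-0.018, -0.05, -0.002, 0.0, 0.0, -0.159]
[-0.009, -0.052, -0.002, 0.0, 0.0, -0.16]
```

Call:
carry_out(
  targets=[
    [0,-0.002,0,0,0,0],
    [0,0,0,0,0,0],
    [0,0,0,0,0,0],
    [0,0,0,0,0,0],
  ],
)

```text
time_s: 6.08
tcp_pos: [0.5512, 0.0367, 0.0551]
eef_rot: [-180.0, 0.0, -97.7]
contact_force: [0.3, -0.0, -0.2]
gripper_width: 0.0382
gripper_force: 19.8
```

Call:
carry_out(
  targets=[
    [0,0,-0.08,0,0,0],
    [0,0,-0.1,0,0,0],
    [0,0,-0.1,0,0,0],
  ],
)

```text
time_s: 6.45
tcp_pos: [0.5506, 0.0366, 0.1963]
eef_rot: [179.9, -0.0, -97.7]
contact_force: [1.3, 0.2, -1.8]
gripper_width: 0.0378
gripper_force: 19.8
```

Call:
carry_out(
  targets=[
    [-0.053,0.006,-0.002,0,0,-0.159],
    [-0.053,-0.003,-0.002,0,0,-0.16],
    [-0.052,-0.012,-0.002,0,0,-0.159],
    [-0.049,-0.02,0,0,0,-0.16],
    [-0.045,-0.028,0,0,0,-0.159],
  ],
)

```text
time_s: 7.08
tcp_pos: [0.554, 0.1703, 0.1979]
eef_rot: [180.0, 0.0, -49.6]
contact_force: [0.3, -0.5, -0.9]
gripper_width: 0.0381
gripper_force: 19.8
```

Call:
carry_out(
  targets=[
    [-0.04,-0.035,0,0,0,-0.16],
    [-0.034,-0.042,0,0,0,-0.159],
    [-0.026,-0.047,0,0,0,-0.16],
    [-0.018,-0.05,0,0,0,-0.159],
    [-0.009,-0.052,0,0,0,-0.16],
  ],
)

```text
time_s: 7.7
tcp_pos: [0.5574, 0.3036, 0.1977]
eef_rot: [180.0, 0.0, -1.7]
contact_force: [0.2, 0.2, -0.8]
gripper_width: 0.0381
gripper_force: 19.8
```

Call:
carry_out(
  targets=[
    [0,0,0,0,0,0],
    [0,0,0,0,0,0],
  ],
)

```text
time_s: 7.95
tcp_pos: [0.5574, 0.3026, 0.1977]
eef_rot: [180.0, 0.0, -2.1]
contact_force: [0.3, -1.6, -1.4]
gripper_width: 0.0381
gripper_force: 19.8
```

```bash
python3 -c "
from h import *
snap('wrist','w6');snap('top','t1')
a=load('t1')[0][120:320,130:400];b=load('w6')[0]
cv2.imwrite('pics/v6.png',np.hstack([cv2.resize(b,(480,300)),cv2.resize(a,(320,300),interpolation=2)]))
path((.558,.3036,.1,-2),(.558,.3036,.055,-2))"
```

```text
from [0.5576 0.3022 0.198 ] [179.9831   0.0225  -2.1304] t 8.05 F [ 0.5039  0.4479 -1.1813] w 0.03798219876517937
-> [0.558, 0.3036, 0.1, -2]
[0.0, -0.001, 0.098, 0.0, 0.0, -0.001]
[0.001, -0.002, 0.098, 0.0, 0.0, -0.001]
-> [0.558, 0.3036, 0.055, -2]
[-0.0, 0.0, 0.09, 0.0, 0.0, -0.0]
```

View pics/v6.png

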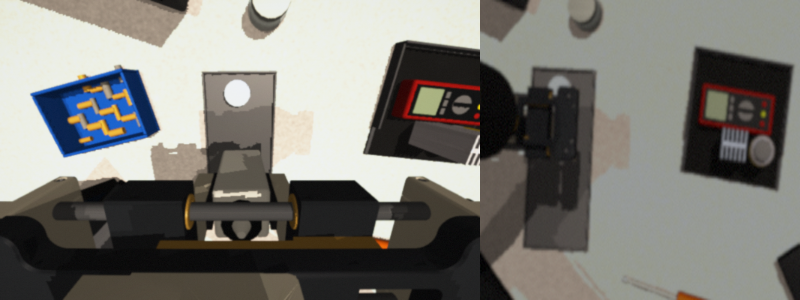

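The bottle is held upright over the tray's centre line. In w6 the tray's rear corners are at (271,96) and (368,95), and the reel is at (316,124).

```bash
python3 -c "
from h import *
i=load('w6')[1]; P=plane(i,[(271,96),(368,95)],.012); print(P,P.mean(0)); print(plane(i,[(316,124)],.021))"
```

```text
[[0.6556 0.3551 0.012 ]
 [0.6525 0.2444 0.012 ]] [0.654  0.2998 0.012 ]
[[0.6231 0.3049 0.021 ]]
```

Call:
carry_out(
  targets=[
    [0,-0.002,0.1,0,0,0],
    [0,0,0.1,0,0,0],
    [0,0,0,0,0,0],
    [0,0,0,0,0,0],
  ],
)

```text
time_s: 8.55
tcp_pos: [0.559, 0.3042, 0.1001]
eef_rot: [-180.0, -0.1, -2.0]
contact_force: [1.1, 0.6, -0.5]
gripper_width: 0.0381
gripper_force: 19.8
```

Call:
carry_out(
  targets=[
    [0,0,0.06,0,0,0],
    [0,0,0.025,0,0,0],
    [0,0,0,0,0,0],
    [0,0,0,0,0,0],
  ],
)

```text
time_s: 9.05
tcp_pos: [0.5586, 0.3045, 0.0571]
eef_rot: [-179.9, -0.1, -2.0]
contact_force: [-0.4, 0.4, -0.3]
gripper_width: 0.0382
gripper_force: 19.8
```

Call:
carry_out(
  targets=[
    [0,0,0.003,0,0,0],
    [0,0,0.002,0,0,0],
    [0,0,0,0,0,0],
  ],
)

```text
time_s: 9.43
tcp_pos: [0.5582, 0.3042, 0.0541]
eef_rot: [-180.0, -0.1, -2.0]
contact_force: [-2.2, -1.0, 6.1]
gripper_width: 0.0384
gripper_force: 19.9
```

Call:
carry_out(
  targets=[
    [0,0,0,0,0,0],
    [0,0,0,0,0,0],
    [0,0,0,0,0,0],
    [0,0,0,0,0,0],
  ],
  hand=1,
)

```text
time_s: 9.93
tcp_pos: [0.5578, 0.3039, 0.053]
eef_rot: [180.0, 0.0, -2.0]
contact_force: [-0.5, -0.2, -0.0]
gripper_width: 0.0722
gripper_force: 0.0
```

Call:
carry_out(
  targets=[
    [0,0,-0.06,0,0,0],
    [0,0,-0.1,0,0,0],
    [0,0,-0.08,0,0,0],
    [0,0,0,0,0,0],
  ],
)

```text
time_s: 10.42
tcp_pos: [0.5595, 0.3052, 0.1772]
eef_rot: [-179.7, -0.3, -2.0]
contact_force: [-0.6, 0.5, -0.9]
gripper_width: 0.0874
gripper_force: 0.0
```

```bash
python3 -c "
from h import *
path((.5443,-.0099,.17,-97.7),(.5443,-.0099,.056,-97.7,3))"
```

```text
from [0.5595 0.3052 0.1772] [-179.7378   -0.3004   -2.0069] t 10.43 F [-0.645   0.4665 -0.9277] w 0.08742025133231858
-> [0.5443, -0.0099, 0.17, -97.7]
[-0.001, 0.063, 0.001, -0.001, -0.0, 0.159]
[0.01, 0.062, 0.001, -0.001, -0.0, 0.16]
[0.02, 0.06, 0.001, -0.001, -0.0, 0.159]
[0.03, 0.056, 0.001, -0.001, -0.0, 0.16]
[0.038, 0.05, 0.002, -0.001, -0.0, 0.159]
[0.046, 0.043, 0.002, -0.001, -0.0, 0.16]
[0.053, 0.035, 0.001, -0.001, -0.0, 0.159]
[0.058, 0.025, 0.002, -0.0, -0.0, 0.16]
[0.061, 0.016, 0.001, -0.001, -0.001, 0.159]
[0.063, 0.005, 0.002, -0.0, -0.0, 0.16]
-> [0.5443, -0.0099, 0.056, -97.7]
[-0.0, 0.0, 0.076, -0.0, -0.0, -0.0]
[-0.0, 0.0, 0.076, -0.0, -0.0, -0.0]
[-0.0, 0.0, 0.076, -0.0, -0.0, -0.0]
```

Call:
carry_out(
  targets=[
    [-0.001,0.063,0,0,0,0.159],
    [0.01,0.062,0,0,0,0.16],
    [0.02,0.06,0,0,0,0.159],
    [0.03,0.056,0,0,0,0.16],
    [0.038,0.05,0,0,0,0.159],
  ],
)

```text
time_s: 11.05
tcp_pos: [0.5498, 0.1452, 0.1723]
eef_rot: [179.9, 0.0, -50.2]
contact_force: [-0.1, -0.1, 0.2]
gripper_width: 0.0872
gripper_force: 0.0
```

Call:
carry_out(
  targets=[
    [0.046,0.043,0,0,0,0.16],
    [0.053,0.035,0,0,0,0.159],
    [0.058,0.025,0,0,0,0.16],
    [0.061,0.016,0,0,0,0.159],
    [0.063,0.005,0,0,0,0.16],
  ],
)

```text
time_s: 11.68
tcp_pos: [0.542, -0.0124, 0.1724]
eef_rot: [179.9, -0.0, -98.1]
contact_force: [-0.1, -0.2, 0.3]
gripper_width: 0.0877
gripper_force: 0.0
```

Call:
carry_out(
  targets=[
    [0,0,0.05,0,0,0],
    [0,0,0,0,0,0],
    [0,0,0,0,0,0],
    [0,0,0,0,0,0],
  ],
)

```text
time_s: 12.18
tcp_pos: [0.543, -0.0109, 0.1488]
eef_rot: [-179.9, 0.0, -97.7]
contact_force: [0.6, -1.0, 0.2]
gripper_width: 0.0871
gripper_force: 0.0
```

```bash
python3 -c "
from h import *
path((.5443,-.0099,.056,-97.7,3))"
```

```text
from [ 0.543  -0.0109  0.1488] [-179.9428    0.0167  -97.6843] t 12.18 F [ 0.623  -1.0076  0.1972] w 0.08709976509082601
-> [0.5443, -0.0099, 0.056, -97.7]
[-0.001, -0.001, 0.062, -0.0, 0.0, 0.0]
[-0.001, -0.001, 0.062, -0.0, 0.0, 0.0]
[-0.0, -0.0, 0.062, -0.001, 0.0, 0.0]
```

Call:
carry_out(
  targets=[
    [-0.001,-0.001,0.07,0,0,0],
    [-0.001,-0.001,0.07,0,0,0],
    [0,0,0.04,0,0,0],
    [0,0,0,0,0,0],
    [0,0,0,0,0,0],
  ],
)

```text
time_s: 12.8
tcp_pos: [0.5445, -0.0101, 0.0592]
eef_rot: [-179.9, 0.0, -97.7]
contact_force: [-0.6, -0.4, -0.2]
gripper_width: 0.0878
gripper_force: 0.0
```

Call:
carry_out(
  targets=[
    [0,0,0,0,0,0],
    [0,0,0,0,0,0],
  ],
  hand=0.65,
  squeeze=22,
)

```text
time_s: 13.05
tcp_pos: [0.5441, -0.0103, 0.059]
eef_rot: [-179.9, 0.0, -97.7]
contact_force: [0.6, -0.2, 0.3]
gripper_width: 0.0731
gripper_force: 0.0
```

Call:
carry_out(
  targets=[
    [0,0,0,0,0,0],
    [0,0,0,0,0,0],
    [0,0,0,0,0,0],
    [0,0,0,0,0,0],
    [0,0,0,0,0,0],
  ],
  hand=0,
)

```text
time_s: 13.68
tcp_pos: [0.5436, -0.0105, 0.0581]
eef_rot: [180.0, -0.0, -97.7]
contact_force: [-0.8, -0.1, 0.4]
gripper_width: 0.0401
gripper_force: 21.8
```

```bash
python3 -c "
from h import *
path((.5443,-.0099,.2,-97.7,3),(.493,.3056,.2,-2))"
```

```text
from [ 0.5436 -0.0105  0.0581] [179.9962  -0.0019 -97.7364] t 13.68 F [-0.803  -0.0794  0.3905] w 0.040089073366474264
-> [0.5443, -0.0099, 0.2, -97.7]
[-0.0, -0.0, -0.095, 0.0, -0.0, -0.0]
[-0.001, -0.001, -0.094, 0.0, -0.0, -0.0]
[-0.0, -0.0, -0.095, 0.0, -0.0, -0.001]
-> [0.493, 0.3056, 0.2, -2]
[-0.061, 0.019, 0.0, 0.0, 0.0, -0.159]
[-0.063, 0.008, 0.0, 0.0, 0.0, -0.16]
[-0.064, -0.003, 0.0, 0.0, 0.0, -0.159]
[-0.063, -0.013, 0.0, 0.0, 0.0, -0.16]
[-0.06, -0.023, 0.0, 0.0, 0.0, -0.159]
[-0.055, -0.033, 0.0, 0.0, 0.0, -0.16]
[-0.048, -0.042, 0.0, 0.0, 0.0, -0.159]
[-0.041, -0.049, 0.0, 0.0, 0.0, -0.16]
[-0.032, -0.055, 0.0, 0.0, 0.0, -0.159]
[-0.023, -0.06, 0.0, 0.0, 0.0, -0.16]
```

Call:
carry_out(
  targets=[
    [0,0,-0.08,0,0,0],
    [0,0,-0.1,0,0,0],
    [0,0,-0.1,0,0,0],
  ],
)

```text
time_s: 14.05
tcp_pos: [0.5431, -0.0106, 0.1991]
eef_rot: [179.9, -0.0, -97.7]
contact_force: [1.0, 0.4, -2.1]
gripper_width: 0.0402
gripper_force: 21.8
```

Call:
carry_out(
  targets=[
    [-0.061,0.019,0,0,0,-0.159],
    [-0.063,0.008,0,0,0,-0.16],
    [-0.064,-0.003,0,0,0,-0.159],
    [-0.063,-0.013,0,0,0,-0.16],
    [-0.06,-0.023,0,0,0,-0.159],
  ],
)

```text
time_s: 14.68
tcp_pos: [0.5173, 0.1483, 0.1977]
eef_rot: [180.0, 0.0, -49.6]
contact_force: [-0.1, -0.2, -0.8]
gripper_width: 0.0403
gripper_force: 21.8
```

Call:
carry_out(
  targets=[
    [-0.055,-0.033,0,0,0,-0.16],
    [-0.048,-0.042,0,0,0,-0.159],
    [-0.041,-0.049,0,0,0,-0.16],
    [-0.032,-0.055,0,0,0,-0.159],
    [-0.023,-0.06,0,0,0,-0.16],
  ],
)

```text
time_s: 15.3
tcp_pos: [0.4923, 0.3061, 0.1976]
eef_rot: [180.0, 0.0, -1.7]
contact_force: [0.4, -0.9, -0.8]
gripper_width: 0.0403
gripper_force: 21.8
```

Call:
carry_out(
  targets=[
    [0,0,0.08,0,0,0],
    [0,0,0.08,0,0,0],
    [0,0,0,0,0,0],
    [0,0,0,0,0,0],
    [0,0,0,0,0,0],
  ],
)

```text
time_s: 15.92
tcp_pos: [0.4938, 0.3061, 0.12]
eef_rot: [-179.9, -0.1, -2.0]
contact_force: [-0.2, -0.1, -1.9]
gripper_width: 0.0402
gripper_force: 21.8
```

```bash
python3 -c "
from h import *
path((.493,.3056,.06,-2,2))"
```

```text
from [0.4938 0.3061 0.12  ] [-179.8769   -0.1178   -2.0287] t 15.93 F [-0.1953 -0.0717 -1.9262] w 0.04020794350135385
-> [0.493, 0.3056, 0.06, -2]
[-0.001, 0.001, 0.06, -0.001, -0.001, -0.0]
[-0.001, 0.0, 0.06, -0.001, -0.001, -0.0]
```

Call:
carry_out(
  targets=[
    [-0.001,0,0.07,0,0,0],
    [0,0,0.048,0,0,0],
    [0,0,0,0,0,0],
    [0,0,0,0,0,0],
  ],
)

```text
time_s: 16.42
tcp_pos: [0.4931, 0.3059, 0.0607]
eef_rot: [-179.9, -0.1, -2.0]
contact_force: [0.4, -0.6, -1.9]
gripper_width: 0.0399
gripper_force: 21.9
```

Call:
carry_out(
  targets=[
    [0,0,0.003,0,0,0],
    [0,0,0,0,0,0],
    [0,0,0,0,0,0],
  ],
)

```text
time_s: 16.8
tcp_pos: [0.4925, 0.3054, 0.058]
eef_rot: [-180.0, -0.0, -2.0]
contact_force: [0.3, -0.2, -1.5]
gripper_width: 0.0398
gripper_force: 21.9
```

Call:
carry_out(
  targets=[
    [0,0,0.002,0,0,0],
    [0,0,0,0,0,0],
  ],
)

```text
time_s: 17.05
tcp_pos: [0.4925, 0.3055, 0.0569]
eef_rot: [-180.0, -0.0, -2.0]
contact_force: [-0.3, -0.2, 1.6]
gripper_width: 0.0404
gripper_force: 21.9
```

Call:
carry_out(
  targets=[
    [0,0,0,0,0,0],
    [0,0,0,0,0,0],
    [0,0,0,0,0,0],
    [0,0,0,0,0,0],
  ],
  hand=1,
)

```text
time_s: 17.55
tcp_pos: [0.4924, 0.3053, 0.0566]
eef_rot: [180.0, 0.0, -2.0]
contact_force: [0.2, -0.3, -0.1]
gripper_width: 0.0745
gripper_force: 0.0
```

Call:
carry_out(
  targets=[
    [0,0,-0.06,0,0,0],
    [0,0,-0.1,0,0,0],
    [0,0,-0.08,0,0,0],
    [0,0,0,0,0,0],
  ],
)

```text
time_s: 18.05
tcp_pos: [0.4939, 0.3068, 0.1804]
eef_rot: [-179.7, -0.3, -2.0]
contact_force: [0.7, -0.8, -0.9]
gripper_width: 0.0872
gripper_force: 0.0
```

```bash
python3 -c "
from h import *
path((.5376,-.0569,.17,-97.7))"
```

```text
from [0.4939 0.3068 0.1804] [-179.7115   -0.2708   -2.0098] t 18.05 F [ 0.7163 -0.8432 -0.8799] w 0.08722014393976034
-> [0.5376, -0.0569, 0.17, -97.7]
[0.011, 0.072, 0.002, -0.001, 0.0, 0.159]
[0.023, 0.07, 0.002, -0.001, 0.0, 0.16]
[0.034, 0.065, 0.002, -0.001, 0.0, 0.159]
[0.045, 0.058, 0.002, -0.001, -0.0, 0.16]
[0.054, 0.05, 0.002, -0.001, -0.0, 0.159]
[0.061, 0.04, 0.002, -0.001, -0.0, 0.16]
[0.067, 0.029, 0.002, -0.0, -0.0, 0.159]
[0.071, 0.018, 0.002, -0.001, -0.0, 0.16]
[0.073, 0.006, 0.002, -0.0, -0.0, 0.159]
[0.073, -0.007, 0.002, -0.001, -0.001, 0.16]
```

Call:
carry_out(
  targets=[
    [0.011,0.072,0.001,0,0,0.159],
    [0.023,0.07,0.001,0,0,0.16],
    [0.034,0.065,0.001,0,0,0.159],
    [0.045,0.058,0.001,0,0,0.16],
    [0.054,0.05,0.001,0,0,0.159],
  ],
)

```text
time_s: 18.68
tcp_pos: [0.5134, 0.1218, 0.1732]
eef_rot: [179.9, 0.0, -50.2]
contact_force: [0.6, 0.1, 0.4]
gripper_width: 0.0875
gripper_force: 0.0
```

Call:
carry_out(
  targets=[
    [0.061,0.04,0.001,0,0,0.16],
    [0.067,0.029,0.001,0,0,0.159],
    [0.071,0.018,0.001,0,0,0.16],
    [0.073,0.006,0.001,0,0,0.159],
    [0.073,-0.007,0.001,0,0,0.16],
  ],
)

```text
time_s: 19.3
tcp_pos: [0.5356, -0.0596, 0.1707]
eef_rot: [179.9, -0.0, -98.1]
contact_force: [0.3, 0.3, 0.5]
gripper_width: 0.0881
gripper_force: 0.0
```

Call:
carry_out(
  targets=[
    [0,0,0.05,0,0,0],
    [0,0,0,0,0,0],
    [0,0,0,0,0,0],
    [0,0,0,0,0,0],
  ],
)

```text
time_s: 19.8
tcp_pos: [0.5366, -0.0579, 0.1474]
eef_rot: [-179.9, 0.0, -97.7]
contact_force: [-0.7, -0.9, 0.8]
gripper_width: 0.0873
gripper_force: 0.0
```

```bash
python3 -c "
from h import *
path((.5376,-.0569,.056,-97.7,3))"
```

```text
from [ 0.5366 -0.0579  0.1474] [-179.9358    0.0177  -97.6772] t 19.8 F [-0.6706 -0.8577  0.8015] w 0.08731326888631032
-> [0.5376, -0.0569, 0.056, -97.7]
[-0.001, -0.001, 0.061, -0.0, 0.0, 0.0]
[-0.001, -0.0, 0.061, -0.001, 0.0, 0.0]
[-0.0, -0.001, 0.061, -0.0, 0.0, 0.0]
```

Call:
carry_out(
  targets=[
    [-0.001,0,0.07,0,0,0],
    [-0.001,0,0.07,0,0,0],
    [0,0,0.042,0,0,0],
    [0,0,0,0,0,0],
    [0,0,0,0,0,0],
  ],
)

```text
time_s: 20.42
tcp_pos: [0.5371, -0.057, 0.0568]
eef_rot: [-179.9, 0.0, -97.7]
contact_force: [-0.2, -0.3, 0.5]
gripper_width: 0.0877
gripper_force: 0.0
```

Call:
carry_out(
  targets=[
    [0,0,0,0,0,0],
    [0,0,0,0,0,0],
  ],
  hand=0.65,
  squeeze=20,
)

```text
time_s: 20.68
tcp_pos: [0.5367, -0.0572, 0.0565]
eef_rot: [-179.9, 0.0, -97.7]
contact_force: [0.6, 0.8, 0.3]
gripper_width: 0.0732
gripper_force: 0.0
```

Call:
carry_out(
  targets=[
    [0,-0.001,0,0,0,0],
    [0,0,0,0,0,0],
    [0,0,0,0,0,0],
    [0,0,0,0,0,0],
    [0,0,0,0,0,0],
  ],
  hand=0,
)

```text
time_s: 21.3
tcp_pos: [0.5367, -0.0575, 0.0556]
eef_rot: [180.0, -0.0, -97.7]
contact_force: [0.3, 0.4, -0.2]
gripper_width: 0.0401
gripper_force: 20.0
```

```bash
python3 -c "
from h import *
path((.5376,-.0569,.2,-97.7,3),(.428,.3077,.2,-2,12))"
```

```text
from [ 0.5367 -0.0575  0.0556] [179.9952  -0.0039 -97.7337] t 21.3 F [ 0.2586  0.4097 -0.1513] w 0.040079634819278245
-> [0.5376, -0.0569, 0.2, -97.7]
[-0.0, -0.001, -0.096, 0.0, -0.0, -0.0]
[-0.001, -0.0, -0.096, 0.0, -0.0, -0.0]
[-0.0, -0.001, -0.097, 0.0, -0.0, -0.001]
-> [0.428, 0.3077, 0.2, -2]
[-0.058, 0.026, 0.0, 0.0, 0.0, -0.133]
[-0.061, 0.018, 0.0, 0.0, 0.0, -0.133]
[-0.063, 0.009, 0.0, 0.0, 0.0, -0.133]
[-0.063, 0.001, 0.0, 0.0, 0.0, -0.133]
[-0.063, -0.008, 0.0, 0.0, 0.0, -0.133]
[-0.061, -0.017, 0.0, 0.0, 0.0, -0.133]
[-0.058, -0.025, 0.0, 0.0, 0.0, -0.133]
[-0.054, -0.033, 0.0, 0.0, 0.0, -0.133]
[-0.049, -0.04, 0.0, 0.0, 0.0, -0.133]
[-0.043, -0.047, 0.0, 0.0, 0.0, -0.133]
[-0.036, -0.053, 0.0, 0.0, 0.0, -0.132]
[-0.029, -0.057, 0.0, 0.0, 0.0, -0.133]
```

Can grasp pose: (0.5367, -0.0575, 0.0556).

Call:
carry_out(
  targets=[
    [0,0,-0.08,0,0,0],
    [0,0,-0.1,0,0,0],
    [0,0,-0.11,0,0,0],
  ],
)

```text
time_s: 21.68
tcp_pos: [0.5359, -0.0575, 0.2014]
eef_rot: [179.9, -0.0, -97.7]
contact_force: [1.1, -0.5, -1.6]
gripper_width: 0.0398
gripper_force: 20.0
```

Call:
carry_out(
  targets=[
    [-0.058,0.026,0,0,0,-0.133],
    [-0.061,0.018,0,0,0,-0.133],
    [-0.063,0.009,0,0,0,-0.133],
    [-0.063,0.001,0,0,0,-0.133],
  ],
)

```text
time_s: 22.18
tcp_pos: [0.4997, 0.065, 0.2004]
eef_rot: [180.0, 0.0, -65.6]
contact_force: [0.6, 0.7, -1.1]
gripper_width: 0.0399
gripper_force: 20.0
```

Call:
carry_out(
  targets=[
    [-0.063,-0.008,0,0,0,-0.133],
    [-0.061,-0.017,0,0,0,-0.133],
    [-0.058,-0.025,0,0,0,-0.133],
    [-0.054,-0.033,0,0,0,-0.133],
  ],
)

```text
time_s: 22.68
tcp_pos: [0.4631, 0.1862, 0.2004]
eef_rot: [180.0, 0.0, -33.6]
contact_force: [1.2, -0.9, -1.2]
gripper_width: 0.0396
gripper_force: 20.0
```

Call:
carry_out(
  targets=[
    [-0.049,-0.04,0,0,0,-0.133],
    [-0.043,-0.047,0,0,0,-0.133],
    [-0.036,-0.053,0,0,0,-0.133],
    [-0.029,-0.057,0,0,0,-0.133],
  ],
)

```text
time_s: 23.18
tcp_pos: [0.4266, 0.3083, 0.2003]
eef_rot: [180.0, 0.0, -1.7]
contact_force: [0.2, 0.9, -1.6]
gripper_width: 0.0397
gripper_force: 20.0
```

Call:
carry_out(
  targets=[
    [0,0,0.08,0,0,0],
    [0,0,0.08,0,0,0],
    [0,0,0,0,0,0],
    [0,0,0,0,0,0],
    [0,0,0,0,0,0],
  ],
)

```text
time_s: 23.8
tcp_pos: [0.4281, 0.3083, 0.1224]
eef_rot: [-179.9, -0.1, -2.0]
contact_force: [0.9, 0.0, -1.1]
gripper_width: 0.04
gripper_force: 20.0
```

```bash
python3 -c "
from h import *
path((.428,.3077,.0565,-2,2))"
```

```text
from [0.4281 0.3083 0.1224] [-179.8686   -0.0997   -1.9743] t 23.8 F [ 0.918   0.0139 -1.1154] w 0.040017711643848555
-> [0.428, 0.3077, 0.0565, -2]
[-0.0, 0.001, 0.066, -0.001, -0.001, 0.0]
[-0.0, 0.0, 0.066, -0.001, -0.001, 0.0]
```

Call:
carry_out(
  targets=[
    [0,0,0.07,0,0,0],
    [0,0,0.06,0,0,0],
    [0,0,0,0,0,0],
    [0,0,0.003,0,0,0],
    [0,0,0,0,0,0],
  ],
)

```text
time_s: 24.42
tcp_pos: [0.4277, 0.308, 0.0553]
eef_rot: [-179.9, -0.1, -2.0]
contact_force: [0.3, -0.1, -1.4]
gripper_width: 0.0396
gripper_force: 20.0
```

Call:
carry_out(
  targets=[
    [0,0,0.002,0,0,0],
    [0,0,0,0,0,0],
  ],
)

```text
time_s: 24.68
tcp_pos: [0.4273, 0.3076, 0.0534]
eef_rot: [-180.0, -0.0, -2.0]
contact_force: [-0.6, 1.3, -1.5]
gripper_width: 0.0398
gripper_force: 20.0
```

Call:
carry_out(
  targets=[
    [0,0,0.002,0,0,0],
    [0,0,0,0,0,0],
  ],
)

```text
time_s: 24.92
tcp_pos: [0.4276, 0.3077, 0.0532]
eef_rot: [-180.0, -0.0, -1.9]
contact_force: [-2.2, -2.2, 10.1]
gripper_width: 0.0396
gripper_force: 20.0
```

Call:
carry_out(
  targets=[
    [0,0,0,0,0,0],
    [0,0,0,0,0,0],
    [0,0,0,0,0,0],
    [0,0,0,0,0,0],
  ],
  hand=1,
)

```text
time_s: 25.42
tcp_pos: [0.4273, 0.3075, 0.052]
eef_rot: [180.0, 0.0, -2.0]
contact_force: [0.3, 0.1, 0.4]
gripper_width: 0.0742
gripper_force: 0.0
```

Call:
carry_out(
  targets=[
    [0,0,-0.06,0,0,0],
    [0,0,-0.1,0,0,0],
    [0,0,-0.11,0,0,0],
    [0,0,0,0,0,0],
  ],
)

```text
time_s: 25.92
tcp_pos: [0.4291, 0.3096, 0.1919]
eef_rot: [-179.6, -0.3, -1.9]
contact_force: [0.7, -0.3, -0.7]
gripper_width: 0.0877
gripper_force: 0.0
```

```bash
python3 -c "
from h import *
path((.595,.05,.18,-97.7))"
```

```text
from [0.4291 0.3096 0.1919] [-179.6134   -0.308    -1.9347] t 25.93 F [ 0.704  -0.2744 -0.7024] w 0.08769856525696337
-> [0.595, 0.05, 0.18, -97.7]
[0.035, 0.051, 0.002, -0.001, 0.0, 0.16]
[0.043, 0.044, 0.002, -0.001, 0.0, 0.16]
[0.05, 0.036, 0.002, -0.001, 0.0, 0.16]
[0.055, 0.028, 0.002, -0.001, 0.0, 0.159]
[0.059, 0.018, 0.003, -0.001, 0.0, 0.16]
[0.061, 0.008, 0.002, -0.001, 0.0, 0.159]
[0.062, -0.002, 0.003, -0.001, 0.0, 0.16]
[0.06, -0.012, 0.002, -0.001, 0.0, 0.159]
[0.057, -0.022, 0.003, -0.0, 0.0, 0.16]
[0.053, -0.031, 0.002, -0.001, 0.001, 0.159]
```

Call:
carry_out(
  targets=[
    [0.035,0.051,0.001,0,0,0.16],
    [0.043,0.044,0.001,0,0,0.16],
    [0.05,0.036,0.001,0,0,0.16],
    [0.055,0.028,0.001,0,0,0.159],
    [0.059,0.018,0.001,0,0,0.16],
  ],
)

```text
time_s: 26.55
tcp_pos: [0.5106, 0.1767, 0.1839]
eef_rot: [179.9, 0.0, -50.2]
contact_force: [0.7, -0.0, -1.1]
gripper_width: 0.0877
gripper_force: 0.0
```

Call:
carry_out(
  targets=[
    [0.061,0.008,0.001,0,0,0.159],
    [0.062,-0.002,0.001,0,0,0.16],
    [0.06,-0.012,0.001,0,0,0.159],
    [0.057,-0.022,0.001,0,0,0.16],
    [0.053,-0.031,0.001,0,0,0.159],
  ],
)

```text
time_s: 27.18
tcp_pos: [0.5929, 0.047, 0.1813]
eef_rot: [179.9, -0.0, -98.1]
contact_force: [0.5, -0.1, -0.2]
gripper_width: 0.0876
gripper_force: 0.0
```

Call:
carry_out(
  targets=[
    [0,0,0,0,0,0],
    [0,0,0,0,0,0],
    [0,0,0,0,0,0],
  ],
)

```text
time_s: 27.55
tcp_pos: [0.5924, 0.0485, 0.182]
eef_rot: [180.0, -0.0, -97.6]
contact_force: [0.6, 0.5, 0.4]
gripper_width: 0.0876
gripper_force: 0.0
```

Run:
```python
from h import *
im=snap('wrist','w7'); t=snap('top','t2'); i=load('w7')[1]
hsv=cv2.cvtColor(im,cv2.COLOR_BGR2HSV)
m=((hsv[...,1]>150)&((hsv[...,0]<8)|(hsv[...,0]>172))&(hsv[...,2]>60)).astype(np.uint8)*255; m[230:]=0
c=max(cv2.findContours(m,0,2)[0],key=cv2.contourArea); print(cv2.boundingRect(c))
print(cv2.minAreaRect((plane(i,c.reshape(-1,2),.033)[:,:2]*1000).astype(np.float32)))
cv2.imwrite('pics/v7.png',np.hstack([cv2.resize(im,(480,300)),cv2.resize(t[120:320,130:400],(320,300),interpolation=2)]))
path((.5965,-.0155,.1,-97.7))
```

```text
(280, 62, 59, 126)
((597.6119384765625, -15.573745727539062), (127.85978698730469, 58.056819915771484), 82.35381317138672)
from [0.5925 0.0486 0.1822] [-179.9956    0.0071  -97.6431] t 27.65 F [-0.6962  0.2573 -0.4691] w 0.08775885415168178
-> [0.5965, -0.0155, 0.1, -97.7]
[0.063, -0.012, 0.082, -0.0, 0.0, 0.0]
[0.063, -0.013, 0.082, -0.0, 0.0, 0.001]
```

View pics/v7.png

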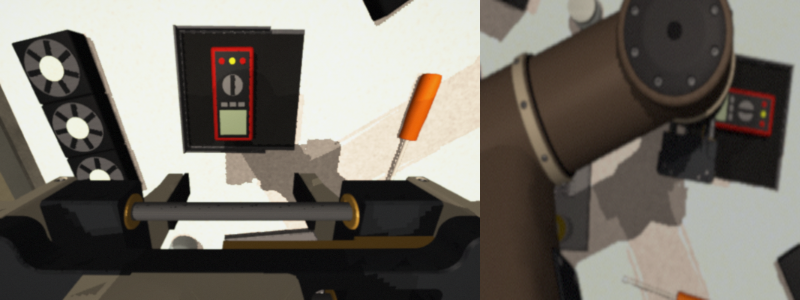

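Call:
carry_out(
  targets=[
    [0.063,-0.013,0.08,0,0,0],
    [0.064,-0.014,0.08,0,0,0],
    [0,0,0,0,0,0],
    [0,0,0,0,0,0],
    [0,0,0,0,0,0],
  ],
)

```text
time_s: 28.28
tcp_pos: [0.5985, -0.0158, 0.1035]
eef_rot: [-179.9, 0.0, -97.7]
contact_force: [-0.0, 0.1, -0.0]
gripper_width: 0.0879
gripper_force: 0.0
```

```bash
python3 -c "
from h import *
path((.5976,-.0156,.02,-97.65,2))"
```

```text
from [ 0.5985 -0.0158  0.1035] [-179.8667    0.0485  -97.6579] t 28.27 F [-0.0003  0.1322 -0.0343] w 0.08793608290724661
-> [0.5976, -0.0156, 0.02, -97.65]
[0.0, 0.001, 0.083, -0.001, 0.0, -0.0]
[0.0, 0.001, 0.084, -0.001, 0.001, -0.0]
```

Call:
carry_out(
  targets=[
    [0,0,0.083,0,0,0],
    [0,0,0.075,0,0,0],
    [0,0,0,0,0,0],
    [0,0,0,0,0,0],
    [0,0,0,0,0,0],
  ],
)

```text
time_s: 28.9
tcp_pos: [0.599, -0.0162, 0.0252]
eef_rot: [-179.8, 0.1, -97.7]
contact_force: [-0.4, 1.1, 0.6]
gripper_width: 0.0876
gripper_force: 0.0
```

```bash
python3 -c "
from h import *
path((.5976,-.0156,.017,-97.65,1))"
```

```text
from [ 0.599  -0.0162  0.0252] [-179.8205    0.0661  -97.6976] t 28.9 F [-0.3995  1.1237  0.5887] w 0.08759106744832272
-> [0.5976, -0.0156, 0.017, -97.65]
[-0.001, 0.003, 0.016, -0.003, 0.001, -0.001]
```

Call:
carry_out(
  targets=[
    [0,0.001,0.013,0,0,0],
    [0,0,0,0,0,0],
    [0,0,0,0,0,0],
    [0,0,0,0,0,0],
  ],
  hand=0.85,
)

```text
time_s: 29.4
tcp_pos: [0.5972, -0.0167, 0.0167]
eef_rot: [-180.0, 0.0, -97.7]
contact_force: [-0.3, 1.1, -0.2]
gripper_width: 0.0749
gripper_force: 0.0
```

Good. Grip gently but firmly.

Call:
carry_out(
  targets=[
    [-0.001,0,0,0,0,0],
    [0,0,0,0,0,0],
    [0,0,0,0,0,0],
    [0,0,0,0,0,0],
  ],
  hand=0,
  squeeze=28,
)

```text
time_s: 29.9
tcp_pos: [0.597, -0.0162, 0.0166]
eef_rot: [180.0, -0.0, -97.7]
contact_force: [-0.5, 0.6, 2.1]
gripper_width: 0.058
gripper_force: 28.0
```

```bash
python3 -c "
from h import *
path((.5976,-.0156,.12,-97.65,3),(.5083,-.3057,.12,-180.3))"
```

```text
from [ 0.597  -0.0162  0.0166] [179.9795  -0.0051 -97.7368] t 29.9 F [-0.5383  0.5646  2.0639] w 0.058020129579396014
-> [0.5976, -0.0156, 0.12, -97.65]
[-0.0, -0.0, -0.069, 0.0, -0.0, -0.0]
[-0.001, -0.001, -0.069, 0.0, -0.0, -0.001]
[-0.0, -0.0, -0.069, 0.0, -0.0, -0.0]
-> [0.5083, -0.3057, 0.12, -180.3]
[0.075, 0.012, 0.0, 0.0, -0.0, 0.172]
[0.076, -0.001, 0.0, 0.0, -0.0, 0.172]
[0.074, -0.015, 0.0, 0.0, -0.0, 0.172]
[0.071, -0.028, 0.0, 0.0, -0.0, 0.172]
[0.064, -0.04, 0.0, 0.0, -0.0, 0.172]
[0.056, -0.051, 0.0, 0.0, -0.0, 0.172]
[0.047, -0.06, 0.0, 0.0, -0.0, 0.173]
[0.035, -0.067, 0.0, -0.0, -0.0, 0.172]
```

Run:
```python
from h import *
im=cv2.imread('pics/top0.png'); i=r.camera_info('top'); hsv=cv2.cvtColor(im,cv2.COLOR_BGR2HSV)
m=((hsv[...,0]>110)&(hsv[...,0]<130)&(hsv[...,1]>90)).astype(np.uint8)*255; m[:,:430]=0; m[:,535:]=0; m[:170]=0;m[300:]=0
m=cv2.morphologyEx(m,3,np.ones((9,9)));c=max(cv2.findContours(m,0,2)[0],key=cv2.contourArea); P=plane(i,c.reshape(-1,2),.003)
print(cv2.minAreaRect((P[:,:2]*1000).astype(np.float32)))
path((.597,-.0162,.13,-97.7,3),(.635,-.306,.25,-180))
```

```text
((509.6746826171875, -304.0498046875), (143.51417541503906, 196.01268005371094), 89.603759765625)
from [ 0.597  -0.0162  0.0166] [179.9795  -0.0051 -97.7368] t 29.9 F [-0.5383  0.5646  2.0639] w 0.058020129579396014
-> [0.597, -0.0162, 0.13, -97.7]
[-0.0, 0.0, -0.076, 0.0, -0.0, -0.0]
[-0.0, 0.0, -0.075, 0.0, -0.0, -0.0]
[-0.0, 0.0, -0.076, 0.0, -0.0, -0.001]
-> [0.635, -0.306, 0.25, -180]
[0.071, -0.019, -0.03, 0.0, -0.0, 0.172]
[0.066, -0.031, -0.03, 0.0, -0.0, 0.171]
[0.059, -0.043, -0.03, 0.0, -0.0, 0.172]
[0.051, -0.053, -0.03, 0.0, -0.0, 0.171]
[0.04, -0.061, -0.03, 0.0, -0.0, 0.172]
[0.029, -0.067, -0.03, 0.0, -0.0, 0.171]
[0.017, -0.071, -0.03, 0.0, -0.0, 0.172]
[0.004, -0.073, -0.03, -0.0, -0.0, 0.171]
```

Call:
carry_out(
  targets=[
    [0,0,-0.04,0,0,0],
    [0,0,-0.08,0,0,0],
    [0,0,-0.1,0,0,0],
    [0,0,0,0,0,0],
  ],
)

```text
time_s: 30.4
tcp_pos: [0.5998, -0.0157, 0.1308]
eef_rot: [-179.6, 0.1, -97.7]
contact_force: [-0.3, 0.8, -2.8]
gripper_width: 0.0583
gripper_force: 28.0
```

Call:
carry_out(
  targets=[
    [0.071,-0.019,-0.03,0,0,0.172],
    [0.066,-0.031,-0.03,0,0,0.171],
    [0.059,-0.043,-0.03,0,0,0.172],
    [0.051,-0.053,-0.03,0,0,0.171],
  ],
)

```text
time_s: 30.9
tcp_pos: [0.6154, -0.1624, 0.1854]
eef_rot: [179.9, -0.1, -139.2]
contact_force: [0.9, 0.2, -3.0]
gripper_width: 0.058
gripper_force: 28.0
```

Call:
carry_out(
  targets=[
    [0.04,-0.061,-0.03,0,0,0.172],
    [0.029,-0.067,-0.03,0,0,0.171],
    [0.017,-0.071,-0.03,0,0,0.172],
    [0.004,-0.073,-0.03,0,0,0.171],
    [0,0,0,0,0,0],
  ],
)

```text
time_s: 31.52
tcp_pos: [0.6346, -0.3087, 0.2456]
eef_rot: [-180.0, -0.0, 179.7]
contact_force: [-0.4, 0.0, -3.0]
gripper_width: 0.0578
gripper_force: 28.0
```

Call:
carry_out(
  targets=[
    [0,0,0,0,0,0],
    [0,0,0,0,0,0],
  ],
)

```text
time_s: 31.78
tcp_pos: [0.6344, -0.3052, 0.2455]
eef_rot: [180.0, -0.1, -180.0]
contact_force: [0.1, -0.3, -3.2]
gripper_width: 0.0578
gripper_force: 28.0
```

Run:
```python
from h import *
im=snap('wrist','w8'); i=load('w8')[1]; s=r.get_state(); print(s['tcp_pos'],s['eef_rot'],s['gripper_width'])
hsv=cv2.cvtColor(im,cv2.COLOR_BGR2HSV)
m=((hsv[...,0]>110)&(hsv[...,0]<130)&(hsv[...,1]>90)).astype(np.uint8)*255; m[260:]=0
C=[c for c in cv2.findContours(m,cv2.RETR_CCOMP,2)[0] if cv2.contourArea(c)>2000]
for c in C: print(cv2.boundingRect(c),cv2.minAreaRect((plane(i,c.reshape(-1,2),.003)[:,:2]*1000).astype(np.float32)))
cv2.imwrite('pics/v8.png',im)
```

```text
[ 0.6345 -0.3053  0.2458] [ 179.9707   -0.0634 -179.9551] 0.057609877248368226
(294, 12, 56, 118) ((510.72821044921875, -307.9894104003906), (69.52937316894531, 141.17417907714844), 89.28215026855469)
(262, 0, 120, 150) ((517.7698974609375, -307.8934326171875), (147.44581604003906, 182.67796325683594), 89.48780059814453)
(288, 7, 67, 129) ((511.37103271484375, -307.9220275878906), (83.44219970703125, 154.57948303222656), 89.20680236816406)
```

View pics/v8.png

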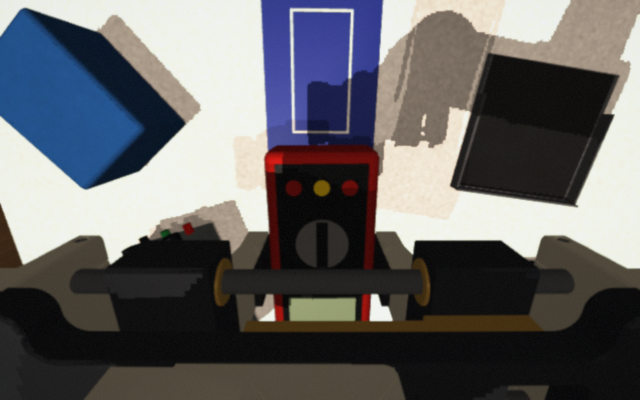

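The outline lies at (290..352, 8..132), with its centre near (0.511,-0.308) and yaw about -0.7°. The meter is gripped level and square. I'll go low over the outline and compare the meter end with the outline from close by.

```bash
python3 -c "
from h import *
path((.5105,-.307,.1,-180.6),(.5105,-.307,.045,-180.6,2))"
```

```text
from [ 0.6345 -0.3053  0.2458] [ 179.9707   -0.0634 -179.9551] t 31.82 F [ 0.661   1.0997 -2.386 ] w 0.057609877248368226
-> [0.5105, -0.307, 0.1, -180.6]
[0.062, -0.001, 0.073, 0.0, -0.0, 0.003]
[0.062, -0.001, 0.073, 0.0, -0.0, 0.003]
[0.062, -0.001, 0.073, 0.0, -0.001, 0.002]
[0.062, -0.002, 0.073, 0.0, -0.0, 0.003]
-> [0.5105, -0.307, 0.045, -180.6]
[-0.0, 0.0, 0.055, 0.0, -0.0, -0.0]
[-0.0, 0.0, 0.055, 0.0, -0.0, -0.0]
```

Call:
carry_out(
  targets=[
    [0.062,-0.001,0.073,0,0,0.003],
    [0.062,-0.001,0.073,0,0,0.003],
    [0.062,-0.001,0.073,0,0,0.002],
    [0.062,-0.002,0.073,0,0,0.003],
    [0,0,0.05,0,0,0],
  ],
)

```text
time_s: 32.45
tcp_pos: [0.5079, -0.3071, 0.0744]
eef_rot: [179.9, -0.1, 179.3]
contact_force: [0.2, -0.6, -1.2]
gripper_width: 0.0576
gripper_force: 28.0
```

Call:
carry_out(
  targets=[
    [0,0,0.05,0,0,0],
    [0,0,0,0,0,0],
    [0,0,0,0,0,0],
    [0,0,0,0,0,0],
  ],
)

```text
time_s: 32.95
tcp_pos: [0.5116, -0.3082, 0.0519]
eef_rot: [-180.0, 0.1, 179.3]
contact_force: [-0.1, -0.3, -2.3]
gripper_width: 0.0577
gripper_force: 28.0
```

Run:
```python
from h import *
im=snap('wrist','w9'); path((.5105,-.307,.018,-180.6,2))
cv2.imwrite('pics/v9.png',cv2.resize(im[0:200,200:450],(750,600),interpolation=2))
```

```text
from [ 0.5115 -0.3082  0.0518] [-179.97      0.1089  179.3098] t 33.0 F [ 0.3745 -0.7189 -2.62  ] w 0.05788213305945283
-> [0.5105, -0.307, 0.018, -180.6]
[0.001, 0.001, 0.034, -0.0, 0.001, -0.001]
[0.001, 0.001, 0.034, -0.001, 0.001, -0.001]
```

View pics/v9.png

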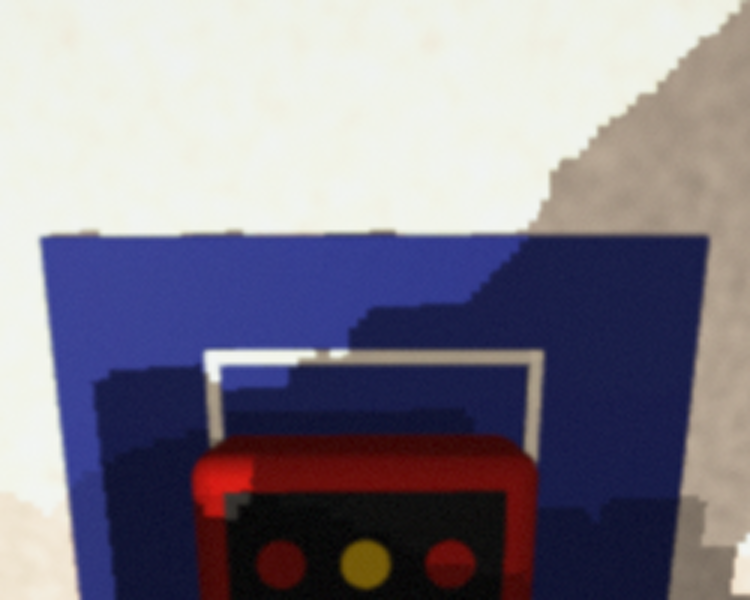

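In this x3 crop (u = 200 + x/3) the outline's near end runs from (204,350) to (543,350), the mat end from (41,237) to (709,235), and the meter end spans 194–538. So the outline is about 2 mm to the right (+y) of the meter.

Run:
```python
from h import *
i=load('w9')[1]; f=lambda P:[(200+(x+.5)/3-.5,(y+.5)/3-.5) for x,y in P]
a=plane(i,f([(204,350),(543,350)]),.003); b=plane(i,f([(41,237),(709,235)]),.003)
print(a,b); 
for P,d in((a,.0765),(b,.1)): c,e=P.mean(0)[:2],P[1]-P[0]; print(c+[d,-.0105*d],np.degrees(np.arctan2(e[1],e[0]))-90,np.linalg.norm(e))
# meter near end: rim corners at face height
p=plane(i,f([(194,470),(538,470)]),.0518+.0166-.0166+.012); print(p)
```

```text
[[ 0.4355 -0.3461  0.003 ]
 [ 0.4365 -0.2681  0.003 ]] [[ 0.4109 -0.3806  0.003 ]
 [ 0.4123 -0.2325  0.003 ]]
[ 0.5125 -0.3079] -0.6952643433868815 0.07805318666394108
[ 0.5116 -0.3076] -0.5431680349356611 0.14807972247988702
[[ 0.453  -0.3376  0.0638]
 [ 0.4536 -0.2803  0.0638]]
```

Call:
carry_out(
  targets=[
    [0,0.003,0.03,0,0,0],
    [0,0,0.03,0,0,0],
    [0,0,0,0,0,0],
    [0,0,0,0,0,0],
    [0,0,0,0,0,0],
  ],
)

```text
time_s: 33.62
tcp_pos: [0.511, -0.3068, 0.0209]
eef_rot: [-180.0, 0.0, 179.3]
contact_force: [0.1, 0.6, -1.7]
gripper_width: 0.0579
gripper_force: 28.0
```

Call:
carry_out(
  targets=[
    [0,0,0.004,0,0,0],
    [0,0,0.002,0,0,0],
    [0,0,0,0,0,0],
  ],
)

```text
time_s: 34.0
tcp_pos: [0.5106, -0.3066, 0.0176]
eef_rot: [180.0, -0.0, 179.3]
contact_force: [-0.2, -0.1, -1.9]
gripper_width: 0.0574
gripper_force: 28.0
```

Call:
carry_out(
  targets=[
    [0,0,0.002,0,0,0],
    [0,0,0,0,0,0],
  ],
)

```text
time_s: 34.25
tcp_pos: [0.5107, -0.3066, 0.0166]
eef_rot: [180.0, -0.0, 179.3]
contact_force: [-0.0, 0.1, -1.0]
gripper_width: 0.0578
gripper_force: 28.0
```

Call:
carry_out(
  targets=[
    [0,0,0.002,0,0,0],
    [0,0,0,0,0,0],
  ],
)

```text
time_s: 34.5
tcp_pos: [0.5107, -0.3066, 0.0156]
eef_rot: [-180.0, 0.0, 179.3]
contact_force: [0.2, 0.6, -2.3]
gripper_width: 0.0578
gripper_force: 28.0
```

Call:
carry_out(
  targets=[
    [0,0,0.001,0,0,0],
    [0,0,0,0,0,0],
  ],
)

```text
time_s: 34.75
tcp_pos: [0.5108, -0.3066, 0.0156]
eef_rot: [-180.0, 0.0, 179.3]
contact_force: [-2.1, 1.2, 4.5]
gripper_width: 0.0575
gripper_force: 28.0
```

Call:
carry_out(
  targets=[
    [0,0,0,0,0,0],
    [0,0,0,0,0,0],
    [0,0,0,0,0,0],
  ],
  hand=1,
)

```text
time_s: 35.12
tcp_pos: [0.5108, -0.3067, 0.015]
eef_rot: [-180.0, 0.0, 179.3]
contact_force: [0.7, -0.6, 0.0]
gripper_width: 0.0825
gripper_force: 0.0
```

Call:
carry_out(
  targets=[
    [0,0,-0.04,0,0,0],
    [0,0,-0.1,0,0,0],
    [0,0,-0.11,0,0,0],
    [0,0,-0.1,0,0,0],
  ],
)

```text
time_s: 35.62
tcp_pos: [0.5107, -0.3067, 0.1921]
eef_rot: [-180.0, 0.0, 179.3]
contact_force: [0.8, -0.3, 0.1]
gripper_width: 0.0877
gripper_force: 0.0
```

```bash
python3 -c "
from h import *
path((.4277,.3079,.2,-2,18))"
```

```text
from [ 0.5107 -0.3067  0.1921] [-179.9844    0.0358  179.2903] t 35.62 F [ 0.8464 -0.3468  0.0972] w 0.0876876066023249
-> [0.4277, 0.3079, 0.2, -2]
[0.01, 0.068, -0.001, -0.0, -0.0, -0.165]
[-0.002, 0.069, -0.001, -0.0, -0.0, -0.165]
[-0.014, 0.068, -0.001, -0.0, -0.0, -0.166]
[-0.025, 0.064, -0.001, -0.0, -0.0, -0.165]
[-0.036, 0.059, -0.001, -0.0, -0.0, -0.166]
[-0.045, 0.052, -0.001, -0.0, -0.0, -0.165]
[-0.054, 0.043, -0.001, -0.0, -0.0, -0.166]
[-0.06, 0.033, -0.001, -0.0, -0.0, -0.165]
[-0.065, 0.023, -0.001, -0.0, -0.0, -0.166]
[-0.068, 0.011, -0.001, -0.0, -0.0, -0.165]
[-0.069, -0.001, -0.001, -0.0, -0.0, -0.166]
[-0.068, -0.013, -0.001, -0.0, -0.0, -0.165]
[-0.064, -0.024, -0.001, -0.0, -0.0, -0.166]
[-0.059, -0.035, -0.001, -0.0, -0.0, -0.165]
[-0.052, -0.045, -0.001, 0.0, -0.0, -0.166]
[-0.044, -0.053, -0.0, 0.0, -0.0, -0.165]
[-0.034, -0.06, -0.001, 0.0, -0.0, -0.166]
[-0.023, -0.065, -0.0, 0.0, -0.001, -0.165]
```

Call:
carry_out(
  targets=[
    [0.01,0.068,-0.001,0,0,-0.165],
    [-0.002,0.069,-0.001,0,0,-0.165],
    [-0.014,0.068,-0.001,0,0,-0.166],
    [-0.025,0.064,-0.001,0,0,-0.165],
    [-0.036,0.059,-0.001,0,0,-0.166],
  ],
)

```text
time_s: 36.25
tcp_pos: [0.4877, -0.1346, 0.1926]
eef_rot: [-180.0, 0.0, -130.8]
contact_force: [0.6, -0.8, -0.2]
gripper_width: 0.0875
gripper_force: 0.0
```

Call:
carry_out(
  targets=[
    [-0.045,0.052,-0.001,0,0,-0.165],
    [-0.054,0.043,-0.001,0,0,-0.166],
    [-0.06,0.033,-0.001,0,0,-0.165],
    [-0.065,0.023,-0.001,0,0,-0.166],
    [-0.068,0.011,-0.001,0,0,-0.165],
  ],
)

```text
time_s: 36.88
tcp_pos: [0.4644, 0.0359, 0.1952]
eef_rot: [-180.0, 0.0, -81.1]
contact_force: [0.9, -0.5, -0.6]
gripper_width: 0.0876
gripper_force: 0.0
```

Call:
carry_out(
  targets=[
    [-0.069,-0.001,-0.001,0,0,-0.166],
    [-0.068,-0.013,-0.001,0,0,-0.165],
    [-0.064,-0.024,-0.001,0,0,-0.166],
    [-0.059,-0.035,-0.001,0,0,-0.165],
  ],
)

```text
time_s: 37.38
tcp_pos: [0.4459, 0.1723, 0.1972]
eef_rot: [-180.0, -0.0, -41.4]
contact_force: [1.2, -0.5, -0.6]
gripper_width: 0.0876
gripper_force: 0.0
```

Call:
carry_out(
  targets=[
    [-0.052,-0.045,0,0,0,-0.166],
    [-0.044,-0.053,0,0,0,-0.165],
    [-0.034,-0.06,0,0,0,-0.166],
    [-0.023,-0.065,0,0,0,-0.165],
    [0,0,0.02,0,0,0],
  ],
)

```text
time_s: 38.0
tcp_pos: [0.428, 0.3101, 0.1873]
eef_rot: [-179.9, -0.1, -1.8]
contact_force: [-0.6, -0.0, 0.1]
gripper_width: 0.0878
gripper_force: 0.0
```

Call:
carry_out(
  targets=[
    [0,0,0.02,0,0,0],
    [0,0,0,0,0,0],
    [0,0,0,0,0,0],
  ],
)

```text
time_s: 38.38
tcp_pos: [0.4282, 0.3071, 0.1773]
eef_rot: [180.0, -0.0, -2.1]
contact_force: [-0.3, 0.2, -0.7]
gripper_width: 0.0877
gripper_force: 0.0
```

Run:
```python
from h import *
t=snap('top','t3'); snap('scene','s3'); snap('wrist','w10'); i=load('t3')[1]
path((.4275,.3077,.0545,-2,2))
cv2.imwrite('pics/v10.png',np.hstack([cv2.resize(t[170:300,430:535],(404,500),interpolation=2),cv2.resize(load('w10')[0],(396,500))]))
hsv=cv2.cvtColor(t,cv2.COLOR_BGR2HSV)
m=((hsv[...,1]>110)&((hsv[...,0]<10)|(hsv[...,0]>170))).astype(np.uint8)*255; m[:,:430]=0; m[:,535:]=0; m[:170]=0;m[300:]=0
c=max(cv2.findContours(m,0,2)[0],key=cv2.contourArea); print('meter',cv2.minAreaRect((plane(i,c.reshape(-1,2),.03)[:,:2]*1000).astype(np.float32)))
```

```text
from [0.4282 0.3076 0.1776] [-179.9646   -0.0271   -2.0769] t 38.52 F [0.4681 0.3323 0.375 ] w 0.08777279570580318
-> [0.4275, 0.3077, 0.0545, -2]
[-0.001, -0.0, 0.123, -0.0, -0.0, -0.001]
[-0.001, -0.0, 0.123, -0.001, -0.0, -0.0]
meter ((512.2006225585938, -303.98284912109375), (58.62498474121094, 127.81317901611328), 89.88189697265625)
```

View pics/v10.png

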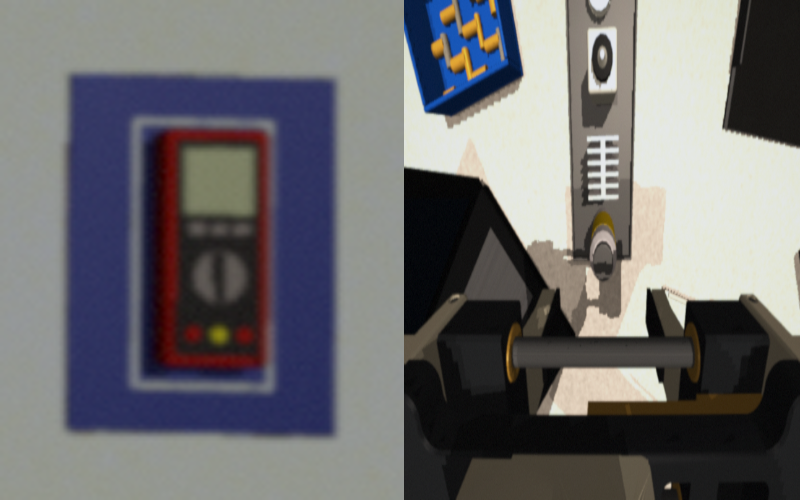

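The meter lies face up inside the outline, about 2 mm off towards +x (its ends are at rows 128/370 of the crop, the outline's at 117/390). The can, heatsink and bottle stand upright in the tray, and the reel is untouched. A quick numeric check on the centring:

Run:
```python
from h import *
i=load('t3')[1]
t0=cv2.imread('pics/top0.png'); t3=cv2.imread('pics/t3.png')
sl=np.s_[170:300,430:535]
for nm,t in(('t0',t0),('t3',t3)):
    s=t[sl].astype(float); lum=s.min(2)
    # outline: bright pixels inside the mat
    m=(lum>85).astype(np.uint8); m[:25]=0;m[106:]=0;m[:,:22]=0;m[:,82:]=0
    ys,xs=np.nonzero(m); print(nm,len(xs),xs.min()+430,xs.max()+430,ys.min()+170,ys.max()+170)
    # end lines and side lines by profile peaks (weighted centroid)
    L=s.sum(2)-s[...,0]; 
    for a,b,lab in((197,206,'top'),(266,276,'bot')):
        p=t.astype(float)[a:b,470:494,1:].sum(2).mean(1); p-=p.min(); print(lab,(p*np.arange(a,b)).sum()/p.sum())
red=t3[...,2].astype(float)-t3[...,1]; prof=red[195:275,472:500].mean(1); print(np.c_[np.arange(195,275),prof.round(0)][list(range(4,20))+list(range(62,78))].astype(int).tolist())
```

```text
t0 413 464 501 200 271
top 201.25236062605097
bot 269.9431353025777
t3 608 464 501 200 271
top 201.44341884440183
bot 270.5280084930993
[[199, -3], [200, -3], [201, -3], [202, 1], [203, 22], [204, 63], [205, 75], [206, 50], [207, 23], [208, 16], [209, 14], [210, 13], [211, 13], [212, 14], [213, 14], [214, 14], [257, 42], [258, 35], [259, 24], [260, 18], [261, 26], [262, 51], [263, 72], [264, 67], [265, 38], [266, 7], [267, -3], [268, -3], [269, -3], [270, -3], [271, -3], [272, -4]]
```

Call:
carry_out(
  targets=[
    [-0.001,0,0.1,0,0,0],
    [0,0,0.1,0,0,0],
    [0,0,0.035,0,0,0],
    [0,0,0,0,0,0],
    [0,0,0,0,0,0],
  ],
)

```text
time_s: 39.15
tcp_pos: [0.428, 0.3084, 0.0607]
eef_rot: [-179.9, -0.1, -2.0]
contact_force: [0.2, 0.2, -0.6]
gripper_width: 0.0873
gripper_force: 0.0
```

Run:
```python
from h import *
i=load('t3')[1]
print(plane(i,[(482,201.3),(482,270)],.003).mean(0),plane(i,[(487,203.4),(487,265.3)],.025).mean(0),np.diff(plane(i,[(487,203.4),(487,265.3)],.025),axis=0))
path((.4278,.3077,.0535,-2,1))
```

```text
[ 0.5099 -0.3052  0.003 ] [ 0.5124 -0.3095  0.025 ] [[-0.13    0.0005  0.    ]]
from [0.428  0.3084 0.0607] [-179.9274   -0.0618   -2.0252] t 39.15 F [ 0.2159  0.2118 -0.6447] w 0.08733398723243867
-> [0.4278, 0.3077, 0.0535, -2]
[-0.0, 0.001, 0.014, -0.001, -0.001, -0.0]
```

Call:
carry_out(
  targets=[
    [0,0.001,0.012,0,0,0],
    [0,0,0,0,0,0],
    [0,0,0,0,0,0],
  ],
  hand=0.7,
  squeeze=20,
)

```text
time_s: 39.52
tcp_pos: [0.4275, 0.3074, 0.0539]
eef_rot: [-180.0, -0.0, -2.0]
contact_force: [0.2, -0.3, -0.0]
gripper_width: 0.064
gripper_force: 0.0
```

Call:
carry_out(
  targets=[
    [0,0,0,0,0,0],
    [0,0,0,0,0,0],
    [0,0,0,0,0,0],
    [0,0,0,0,0,0],
  ],
  hand=0,
)

```text
time_s: 40.02
tcp_pos: [0.4274, 0.3073, 0.0536]
eef_rot: [-180.0, -0.0, -2.0]
contact_force: [-0.4, -0.4, 0.4]
gripper_width: 0.0395
gripper_force: 20.0
```

Run:
```python
from h import *
i=load('t3')[1]; t=cv2.imread('pics/t3.png').astype(float); red=t[...,2]-t[...,1]; g=cv2.imread('pics/top0.png').astype(float)[...,1]
print('red cols',np.c_[np.arange(462,506),red[215:255,462:506].mean(0)].astype(int).tolist())
print('line cols',np.c_[np.arange(460,508),g[215:255,460:508].mean(0)].astype(int).tolist())
path((.428,.308,.2,-2,3),(.5372,-.0573,.2,-97.7,12))
```

```text
red cols [[462, -3], [463, -3], [464, -3], [465, -2], [466, -2], [467, -2], [468, 0], [469, 8], [470, 22], [471, 35], [472, 54], [473, 73], [474, 79], [475, 62], [476, 28], [477, 5], [478, 1], [479, 1], [480, 1], [481, 1], [482, 1], [483, 1], [484, 1], [485, 1], [486, 0], [487, 0], [488, 1], [489, 1], [490, 1], [491, 1], [492, 1], [493, 2], [494, 1], [495, 2], [496, 14], [497, 41], [498, 56], [499, 43], [500, 21], [501, 4], [502, -2], [503, -3], [504, -3], [505, -3]]
line cols [[460, 47], [461, 48], [462, 52], [463, 69], [464, 93], [465, 100], [466, 80], [467, 55], [468, 47], [469, 46], [470, 46], [471, 46], [472, 46], [473, 46], [474, 46], [475, 46], [476, 46], [477, 46], [478, 46], [479, 46], [480, 45], [481, 45], [482, 45], [483, 45], [484, 45], [485, 45], [486, 45], [487, 45], [488, 45], [489, 45], [490, 45], [491, 45], [492, 45], [493, 45], [494, 45], [495, 45], [496, 45], [497, 48], [498, 65], [499, 91], [500, 99], [501, 80], [502, 55], [503, 46], [504, 45], [505, 44], [506, 44], [507, 44]]
from [0.4274 0.3073 0.0536] [-179.9939   -0.0038   -2.034 ] t 40.02 F [-0.3891 -0.3826  0.4129] w 0.039534770680390206
-> [0.428, 0.308, 0.2, -2]
[0.0, -0.0, -0.098, -0.0, -0.0, -0.0]
[0.001, -0.001, -0.097, -0.0, -0.0, -0.0]
[0.0, -0.0, -0.098, -0.0, -0.0, -0.001]
-> [0.5372, -0.0573, 0.2, -97.7]
[0.02, 0.06, 0.0, -0.0, 0.0, 0.133]
[0.028, 0.057, 0.0, -0.0, 0.0, 0.133]
[0.036, 0.052, 0.0, -0.0, 0.0, 0.133]
[0.043, 0.047, 0.0, -0.0, 0.0, 0.133]
[0.049, 0.04, 0.0, -0.0, 0.0, 0.133]
[0.054, 0.033, 0.0, -0.0, 0.0, 0.133]
[0.058, 0.025, 0.0, -0.0, 0.0, 0.133]
[0.061, 0.017, 0.0, -0.0, 0.0, 0.133]
[0.063, 0.008, 0.0, -0.0, 0.0, 0.133]
[0.064, -0.001, 0.0, -0.0, 0.0, 0.133]
[0.063, -0.009, 0.0, -0.0, 0.0, 0.133]
[0.062, -0.018, 0.0, -0.0, 0.0, 0.132]
```

Call:
carry_out(
  targets=[
    [0,0,-0.08,0,0,0],
    [0,0,-0.1,0,0,0],
    [0,0,-0.11,0,0,0],
  ],
)

```text
time_s: 40.4
tcp_pos: [0.4269, 0.3067, 0.1995]
eef_rot: [179.9, 0.1, -2.0]
contact_force: [0.8, 1.0, -1.3]
gripper_width: 0.0397
gripper_force: 20.0
```

Call:
carry_out(
  targets=[
    [0.02,0.06,0,0,0,0.133],
    [0.028,0.057,0,0,0,0.133],
    [0.036,0.052,0,0,0,0.133],
    [0.043,0.047,0,0,0,0.133],
  ],
)

```text
time_s: 40.9
tcp_pos: [0.4632, 0.1845, 0.1984]
eef_rot: [180.0, 0.0, -34.2]
contact_force: [0.4, -0.2, -0.8]
gripper_width: 0.0397
gripper_force: 20.0
```

Call:
carry_out(
  targets=[
    [0.049,0.04,0,0,0,0.133],
    [0.054,0.033,0,0,0,0.133],
    [0.058,0.025,0,0,0,0.133],
    [0.061,0.017,0,0,0,0.133],
  ],
)

```text
time_s: 41.4
tcp_pos: [0.4995, 0.0633, 0.1984]
eef_rot: [180.0, 0.0, -66.1]
contact_force: [0.1, -0.1, -1.7]
gripper_width: 0.0396
gripper_force: 20.0
```

Call:
carry_out(
  targets=[
    [0.063,0.008,0,0,0,0.133],
    [0.064,-0.001,0,0,0,0.133],
    [0.063,-0.009,0,0,0,0.133],
    [0.062,-0.018,0,0,0,0.133],
  ],
)

```text
time_s: 41.9
tcp_pos: [0.5361, -0.0591, 0.1983]
eef_rot: [180.0, -0.0, -98.1]
contact_force: [0.7, -0.1, -1.4]
gripper_width: 0.0396
gripper_force: 20.0
```

Call:
carry_out(
  targets=[
    [0,0,0.08,0,0,0],
    [0,0,0.1,0,0,0],
    [0,0,0,0,0,0],
    [0,0,0,0,0,0],
    [0,0,0,0,0,0],
  ],
)

```text
time_s: 42.52
tcp_pos: [0.5377, -0.0577, 0.1107]
eef_rot: [-179.8, 0.1, -97.8]
contact_force: [0.3, -0.1, -1.9]
gripper_width: 0.0398
gripper_force: 20.0
```

```bash
python3 -c "
from h import *
path((.5371,-.0574,.06,-97.7,2))"
```

```text
from [ 0.5377 -0.0577  0.1107] [-179.8145    0.0522  -97.7571] t 42.52 F [ 0.3107 -0.1209 -1.9348] w 0.03981717298239088
-> [0.5371, -0.0574, 0.06, -97.7]
[-0.0, 0.001, 0.051, -0.002, 0.0, -0.0]
[-0.0, 0.0, 0.05, -0.001, 0.001, -0.001]
```

Call:
carry_out(
  targets=[
    [0,0,0.056,0,0,0],
    [0,0,0.048,0,0,0],
    [0,0,0,0,0,0],
    [0,0,0.003,0,0,0],
    [0,0,0,0,0,0],
  ],
)

```text
time_s: 43.15
tcp_pos: [0.5371, -0.0579, 0.0564]
eef_rot: [-179.9, 0.0, -97.8]
contact_force: [0.5, -0.2, -1.5]
gripper_width: 0.0396
gripper_force: 20.0
```

Call:
carry_out(
  targets=[
    [0,0,0.001,0,0,0],
    [0,0,0,0,0,0],
  ],
)

```text
time_s: 43.4
tcp_pos: [0.5364, -0.0581, 0.055]
eef_rot: [-180.0, 0.0, -97.8]
contact_force: [-0.8, 0.1, -1.1]
gripper_width: 0.0398
gripper_force: 20.0
```

Call:
carry_out(
  targets=[
    [-0.001,-0.001,0.001,0,0,0],
    [0,0,0,0,0,0],
  ],
)

```text
time_s: 43.65
tcp_pos: [0.5367, -0.0578, 0.0546]
eef_rot: [180.0, -0.0, -97.8]
contact_force: [-1.8, -0.3, 4.9]
gripper_width: 0.0398
gripper_force: 20.0
```

Call:
carry_out(
  targets=[
    [0,0,0.001,0,0,0],
    [0,0,0,0,0,0],
  ],
)

```text
time_s: 43.9
tcp_pos: [0.5367, -0.0579, 0.0545]
eef_rot: [180.0, -0.0, -97.8]
contact_force: [-2.8, 0.8, 8.7]
gripper_width: 0.0397
gripper_force: 20.0
```

Standing at its place. Release, rise, and go for the heatsink.

Call:
carry_out(
  targets=[
    [0,0,0,0,0,0],
    [0,0,0,0,0,0],
    [0,0,0,0,0,0],
    [0,0,0,0,0,0],
  ],
  hand=1,
)

```text
time_s: 44.4
tcp_pos: [0.5368, -0.0576, 0.0535]
eef_rot: [180.0, -0.0, -97.8]
contact_force: [0.1, -0.8, -0.5]
gripper_width: 0.0744
gripper_force: 0.0
```

Call:
carry_out(
  targets=[
    [0,0,-0.06,0,0,0],
    [0,0,-0.1,0,0,0],
    [0,0,-0.11,0,0,0],
    [0,0,0,0,0,0],
  ],
)

```text
time_s: 44.9
tcp_pos: [0.5395, -0.0574, 0.1935]
eef_rot: [-179.5, 0.1, -97.8]
contact_force: [0.0, 0.6, 0.1]
gripper_width: 0.0877
gripper_force: 0.0
```

```bash
python3 -c "
from h import *
path((.4927,.3055,.18,-2))"
```

```text
from [ 0.5395 -0.0574  0.1935] [-179.5199    0.1278  -97.7547] t 44.9 F [0.0405 0.6408 0.1081] w 0.08769353144138942
-> [0.4927, 0.3055, 0.18, -2]
[-0.071, 0.019, 0.003, -0.001, -0.001, -0.16]
[-0.073, 0.007, 0.003, -0.001, -0.0, -0.16]
[-0.073, -0.005, 0.003, -0.001, -0.0, -0.159]
[-0.071, -0.017, 0.003, -0.001, -0.001, -0.16]
[-0.067, -0.029, 0.003, -0.001, -0.0, -0.159]
[-0.062, -0.04, 0.003, -0.001, -0.0, -0.16]
[-0.054, -0.049, 0.002, -0.0, -0.001, -0.159]
[-0.045, -0.057, 0.003, -0.001, -0.0, -0.16]
[-0.035, -0.064, 0.002, -0.0, -0.001, -0.159]
[-0.023, -0.07, 0.003, -0.001, -0.0, -0.16]
```

Call:
carry_out(
  targets=[
    [-0.071,0.018,0.003,0,0,-0.16],
    [-0.073,0.006,0.003,0,0,-0.16],
    [-0.073,-0.005,0.003,0,0,-0.159],
    [-0.071,-0.017,0.003,0,0,-0.16],
    [-0.067,-0.029,0.003,0,0,-0.159],
  ],
)

```text
time_s: 45.52
tcp_pos: [0.5139, 0.1248, 0.1805]
eef_rot: [180.0, 0.0, -49.6]
contact_force: [0.9, 0.5, 0.4]
gripper_width: 0.0878
gripper_force: 0.0
```

Call:
carry_out(
  targets=[
    [-0.062,-0.04,0.003,0,0,-0.16],
    [-0.054,-0.049,0.003,0,0,-0.159],
    [-0.045,-0.057,0.003,0,0,-0.16],
    [-0.035,-0.064,0.003,0,0,-0.159],
    [-0.023,-0.07,0.003,0,0,-0.16],
  ],
)

```text
time_s: 46.15
tcp_pos: [0.4908, 0.3063, 0.1729]
eef_rot: [180.0, 0.0, -1.7]
contact_force: [0.4, -0.6, -0.9]
gripper_width: 0.0875
gripper_force: 0.0
```

Call:
carry_out(
  targets=[
    [0,0,0.06,0,0,0],
    [0,0,0,0,0,0],
    [0,0,0,0,0,0],
    [0,0,0,0,0,0],
  ],
)

```text
time_s: 46.65
tcp_pos: [0.492, 0.3053, 0.1447]
eef_rot: [-179.9, -0.1, -2.1]
contact_force: [-0.2, -0.1, 0.2]
gripper_width: 0.0874
gripper_force: 0.0
```

```bash
python3 -c "
from h import *
path((.4925,.3054,.0575,-2,2))"
```

```text
from [0.492  0.3053 0.1447] [-179.9391   -0.065    -2.0703] t 46.65 F [-0.1567 -0.0513  0.1898] w 0.08743857607194784
-> [0.4925, 0.3054, 0.0575, -2]
[0.0, -0.0, 0.087, -0.001, -0.001, -0.001]
[0.001, -0.0, 0.087, -0.0, -0.0, -0.0]
```

Call:
carry_out(
  targets=[
    [0,0,0.09,0,0,0],
    [0,0,0.083,0,0,0],
    [0,0,0,0,0,0],
    [0,0,0,0,0,0],
  ],
  hand=1,
)

```text
time_s: 47.15
tcp_pos: [0.4924, 0.306, 0.0589]
eef_rot: [-179.9, -0.1, -2.0]
contact_force: [0.1, 0.3, 0.3]
gripper_width: 0.0879
gripper_force: 0.0
```

Call:
carry_out(
  targets=[
    [0,0,0,0,0,0],
    [0,0,0,0,0,0],
    [0,0,0,0,0,0],
  ],
  hand=0.7,
  squeeze=22,
)

```text
time_s: 47.52
tcp_pos: [0.4916, 0.3056, 0.0579]
eef_rot: [-179.9, -0.0, -2.0]
contact_force: [-0.3, -0.0, 0.3]
gripper_width: 0.0644
gripper_force: 0.0
```

Call:
carry_out(
  targets=[
    [0.001,0,0,0,0,0],
    [0,0,0,0,0,0],
    [0,0,0,0,0,0],
    [0,0,0,0,0,0],
  ],
  hand=0,
)

```text
time_s: 48.02
tcp_pos: [0.4919, 0.3053, 0.057]
eef_rot: [180.0, 0.0, -2.0]
contact_force: [0.1, 0.3, -0.2]
gripper_width: 0.0401
gripper_force: 21.9
```

```bash
python3 -c "
from h import *
path((.4925,.3055,.2,-2,3),(.5442,-.0103,.2,-97.7,11))"
```

```text
from [0.4919 0.3053 0.057 ] [179.9963   0.0004  -2.0304] t 48.02 F [ 0.1301  0.2718 -0.2083] w 0.04005244264082458
-> [0.4925, 0.3055, 0.2, -2]
[0.0, -0.0, -0.095, 0.0, 0.0, -0.0]
[0.001, -0.0, -0.095, 0.0, 0.0, -0.0]
[0.0, -0.0, -0.096, 0.0, 0.0, -0.001]
-> [0.5442, -0.0103, 0.2, -97.7]
[0.011, 0.057, 0.0, 0.0, -0.0, 0.145]
[0.02, 0.055, 0.0, 0.0, -0.0, 0.145]
[0.028, 0.051, 0.0, 0.0, -0.0, 0.145]
[0.035, 0.046, 0.0, 0.0, -0.0, 0.145]
[0.042, 0.04, 0.0, 0.0, -0.0, 0.145]
[0.048, 0.034, 0.0, 0.0, -0.0, 0.145]
[0.052, 0.026, 0.0, 0.0, -0.0, 0.145]
[0.055, 0.018, 0.0, 0.0, -0.0, 0.145]
[0.057, 0.009, 0.0, 0.0, -0.0, 0.145]
[0.058, 0.0, 0.0, 0.0, -0.0, 0.145]
[0.058, -0.008, 0.0, 0.0, -0.0, 0.145]
```

Call:
carry_out(
  targets=[
    [0,0,-0.08,0,0,0],
    [0,0,-0.1,0,0,0],
    [0,0,-0.11,0,0,0],
  ],
)

```text
time_s: 48.4
tcp_pos: [0.4912, 0.3047, 0.2027]
eef_rot: [179.9, 0.1, -2.0]
contact_force: [0.5, 2.3, -1.1]
gripper_width: 0.0402
gripper_force: 21.9
```

Call:
carry_out(
  targets=[
    [0.011,0.057,0,0,0,0.145],
    [0.02,0.055,0,0,0,0.145],
    [0.028,0.051,0,0,0,0.145],
    [0.035,0.046,0,0,0,0.145],
  ],
)

```text
time_s: 48.9
tcp_pos: [0.51, 0.1895, 0.2018]
eef_rot: [180.0, 0.0, -37.1]
contact_force: [0.7, -0.5, -2.1]
gripper_width: 0.04
gripper_force: 21.9
```

Call:
carry_out(
  targets=[
    [0.042,0.04,0,0,0,0.145],
    [0.048,0.034,0,0,0,0.145],
    [0.052,0.026,0,0,0,0.145],
    [0.055,0.018,0,0,0,0.145],
  ],
)

```text
time_s: 49.4
tcp_pos: [0.5287, 0.0746, 0.2017]
eef_rot: [180.0, 0.0, -71.9]
contact_force: [0.7, 0.2, -1.4]
gripper_width: 0.0402
gripper_force: 21.9
```

Call:
carry_out(
  targets=[
    [0.057,0.009,0,0,0,0.145],
    [0.058,0,0,0,0,0.145],
    [0.058,-0.008,0,0,0,0.145],
    [0,0,0,0,0,0],
    [0,0,0,0,0,0],
  ],
)

```text
time_s: 50.02
tcp_pos: [0.5428, -0.0104, 0.2018]
eef_rot: [180.0, -0.0, -97.7]
contact_force: [-0.4, -0.2, -2.3]
gripper_width: 0.0402
gripper_force: 21.9
```

```bash
python3 -c "
from h import *
path((.5442,-.0103,.13,-97.7,2))"
```

```text
from [ 0.5428 -0.0104  0.2018] [179.9642  -0.0008 -97.6994] t 50.02 F [-0.3589 -0.182  -2.3444] w 0.04020583299779106
-> [0.5442, -0.0103, 0.13, -97.7]
[-0.0, -0.001, 0.072, 0.0, -0.0, 0.0]
[-0.001, -0.002, 0.072, 0.001, -0.0, 0.0]
```

Call:
carry_out(
  targets=[
    [0,-0.001,0.1,0,0,0],
    [0,-0.001,0.1,0,0,0],
    [0,0,0.078,0,0,0],
    [0,0,0,0,0,0],
    [0,0,0,0,0,0],
  ],
)

```text
time_s: 50.65
tcp_pos: [0.5447, -0.0099, 0.0643]
eef_rot: [-180.0, 0.0, -97.7]
contact_force: [0.1, -0.2, -1.2]
gripper_width: 0.0402
gripper_force: 21.9
```

Call:
carry_out(
  targets=[
    [0,0,0.003,0,0,0],
    [0,0,0,0,0,0],
    [0,0,0,0,0,0],
  ],
)

```text
time_s: 51.02
tcp_pos: [0.5443, -0.0105, 0.0622]
eef_rot: [-179.9, 0.0, -97.7]
contact_force: [0.5, 0.3, -2.4]
gripper_width: 0.0397
gripper_force: 21.9
```

Call:
carry_out(
  targets=[
    [0,0,0.004,0,0,0],
    [0,0,0.002,0,0,0],
    [0,0,0,0,0,0],
  ],
)

```text
time_s: 51.4
tcp_pos: [0.5439, -0.0106, 0.0584]
eef_rot: [180.0, -0.0, -97.7]
contact_force: [-0.7, -0.4, -1.3]
gripper_width: 0.0401
gripper_force: 21.9
```

Call:
carry_out(
  targets=[
    [0,0,0.001,0,0,0],
    [0,0,0,0,0,0],
  ],
)

```text
time_s: 51.65
tcp_pos: [0.5441, -0.0105, 0.058]
eef_rot: [180.0, -0.0, -97.7]
contact_force: [-0.0, 0.8, -2.5]
gripper_width: 0.04
gripper_force: 21.9
```

Call:
carry_out(
  targets=[
    [0,0,0.001,0,0,0],
    [0,0,0,0,0,0],
  ],
)

```text
time_s: 51.9
tcp_pos: [0.544, -0.0105, 0.0576]
eef_rot: [180.0, -0.0, -97.7]
contact_force: [0.2, 0.8, -0.8]
gripper_width: 0.0399
gripper_force: 21.9
```

Call:
carry_out(
  targets=[
    [0,0,0.001,0,0,0],
    [0,0,0,0,0,0],
  ],
)

```text
time_s: 52.15
tcp_pos: [0.5441, -0.0105, 0.0572]
eef_rot: [-180.0, 0.0, -97.7]
contact_force: [-0.6, -0.9, -0.6]
gripper_width: 0.0398
gripper_force: 21.9
```

Call:
carry_out(
  targets=[
    [0,0,0.001,0,0,0],
    [0,0,0,0,0,0],
  ],
)

```text
time_s: 52.4
tcp_pos: [0.5442, -0.0105, 0.0571]
eef_rot: [-180.0, 0.0, -97.7]
contact_force: [-0.8, 0.5, 4.9]
gripper_width: 0.0402
gripper_force: 21.9
```

Call:
carry_out(
  targets=[
    [0,0,0,0,0,0],
    [0,0,0,0,0,0],
    [0,0,0,0,0,0],
    [0,0,0,0,0,0],
  ],
  hand=1,
)

```text
time_s: 52.9
tcp_pos: [0.5441, -0.0105, 0.0565]
eef_rot: [180.0, -0.0, -97.7]
contact_force: [-0.0, -0.2, -0.2]
gripper_width: 0.0743
gripper_force: 0.0
```

Call:
carry_out(
  targets=[
    [0,0,-0.06,0,0,0],
    [0,0,-0.1,0,0,0],
    [0,0,-0.11,0,0,0],
    [0,0,0,0,0,0],
  ],
)

```text
time_s: 53.4
tcp_pos: [0.5467, -0.01, 0.1965]
eef_rot: [-179.5, 0.2, -97.7]
contact_force: [0.2, -0.0, -0.8]
gripper_width: 0.0876
gripper_force: 0.0
```

```bash
python3 -c "
from h import *
path((.5585,.3042,.18,-2))"
```

```text
from [ 0.5467 -0.01    0.1965] [-179.5294    0.1678  -97.6957] t 53.4 F [ 0.1683 -0.0053 -0.7564] w 0.08763499029093742
-> [0.5585, 0.3042, 0.18, -2]
[-0.063, 0.006, 0.003, -0.001, -0.0, -0.159]
[-0.063, -0.004, 0.003, -0.001, -0.0, -0.16]
[-0.061, -0.015, 0.004, -0.001, -0.0, -0.159]
[-0.058, -0.025, 0.003, -0.001, -0.001, -0.16]
[-0.053, -0.034, 0.004, -0.001, -0.0, -0.159]
[-0.046, -0.042, 0.003, -0.001, -0.0, -0.16]
[-0.039, -0.049, 0.003, -0.0, -0.001, -0.159]
[-0.03, -0.055, 0.004, -0.001, -0.0, -0.16]
[-0.02, -0.06, 0.003, -0.0, -0.001, -0.159]
[-0.011, -0.062, 0.004, -0.001, -0.0, -0.16]
```

Call:
carry_out(
  targets=[
    [-0.063,0.004,0.003,0,0,-0.159],
    [-0.063,-0.005,0.003,0,0,-0.16],
    [-0.061,-0.015,0.003,0,0,-0.159],
    [-0.058,-0.025,0.003,0,0,-0.16],
    [-0.053,-0.034,0.003,0,0,-0.159],
  ],
)

```text
time_s: 54.02
tcp_pos: [0.5513, 0.1478, 0.1834]
eef_rot: [179.9, 0.0, -49.6]
contact_force: [0.4, -0.5, -0.5]
gripper_width: 0.0873
gripper_force: 0.0
```

Call:
carry_out(
  targets=[
    [-0.046,-0.042,0.003,0,0,-0.16],
    [-0.039,-0.049,0.003,0,0,-0.159],
    [-0.03,-0.055,0.003,0,0,-0.16],
    [-0.02,-0.06,0.003,0,0,-0.159],
    [-0.011,-0.062,0.003,0,0,-0.16],
  ],
)

```text
time_s: 54.65
tcp_pos: [0.5571, 0.3045, 0.1757]
eef_rot: [180.0, 0.0, -1.7]
contact_force: [0.4, -0.1, -0.4]
gripper_width: 0.0877
gripper_force: 0.0
```

Call:
carry_out(
  targets=[
    [0,0,0.06,0,0,0],
    [0,0,0,0,0,0],
    [0,0,0,0,0,0],
    [0,0,0,0,0,0],
  ],
)

```text
time_s: 55.15
tcp_pos: [0.558, 0.3037, 0.1478]
eef_rot: [-179.9, -0.1, -2.1]
contact_force: [-0.9, 0.6, 0.3]
gripper_width: 0.0879
gripper_force: 0.0
```

```bash
python3 -c "
from h import *
path((.5582,.3042,.054,-2,2))"
```

```text
from [0.558  0.3037 0.1478] [-179.9414   -0.0718   -2.0593] t 55.15 F [-0.9027  0.6069  0.3063] w 0.0878524622933711
-> [0.5582, 0.3042, 0.054, -2]
[0.0, -0.0, 0.094, -0.0, -0.001, -0.0]
[0.0, -0.001, 0.094, -0.001, -0.0, -0.001]
```

Call:
carry_out(
  targets=[
    [0.001,0,0.095,0,0,0],
    [0,0,0.09,0,0,0],
    [0,0,0,0,0,0],
    [0,0,0,0,0,0],
  ],
)

```text
time_s: 55.65
tcp_pos: [0.5592, 0.3044, 0.0562]
eef_rot: [-179.9, -0.1, -2.0]
contact_force: [0.3, -1.0, 0.5]
gripper_width: 0.0876
gripper_force: 0.0
```

Call:
carry_out(
  targets=[
    [0,0,0,0,0,0],
    [0,0,0,0,0,0],
    [0,0,0,0,0,0],
  ],
  hand=0.7,
  squeeze=20,
)

```text
time_s: 56.02
tcp_pos: [0.5582, 0.3039, 0.055]
eef_rot: [-179.9, -0.1, -2.0]
contact_force: [0.1, 0.8, 0.6]
gripper_width: 0.0642
gripper_force: 0.0
```

Call:
carry_out(
  targets=[
    [0,0,0,0,0,0],
    [0,0,0,0,0,0],
    [0,0,0,0,0,0],
    [0,0,0,0,0,0],
  ],
  hand=0,
)

```text
time_s: 56.52
tcp_pos: [0.5579, 0.3037, 0.054]
eef_rot: [180.0, 0.0, -2.0]
contact_force: [0.3, 0.9, 1.4]
gripper_width: 0.038
gripper_force: 19.9
```

```bash
python3 -c "
from h import *
path((.5582,.3042,.2,-2,3),(.5515,.037,.2,-97.7,10))"
```

```text
from [0.5579 0.3037 0.054 ] [179.9946   0.006   -2.0329] t 56.52 F [0.2968 0.9427 1.4314] w 0.03803078220627274
-> [0.5582, 0.3042, 0.2, -2]
[0.0, -0.0, -0.097, 0.0, 0.0, -0.0]
[0.0, -0.001, -0.097, 0.0, 0.0, -0.0]
[0.001, -0.0, -0.098, 0.0, 0.0, -0.001]
-> [0.5515, 0.037, 0.2, -97.7]
[0.0, 0.053, 0.0, 0.0, 0.0, 0.16]
[0.009, 0.053, 0.0, 0.0, -0.0, 0.159]
[0.018, 0.05, 0.0, 0.0, -0.0, 0.16]
[0.026, 0.047, 0.0, 0.0, -0.0, 0.159]
[0.034, 0.042, 0.0, 0.0, -0.0, 0.16]
[0.04, 0.035, 0.0, 0.0, -0.0, 0.159]
[0.045, 0.028, 0.0, 0.0, -0.0, 0.16]
[0.05, 0.02, 0.0, 0.0, -0.0, 0.159]
[0.052, 0.012, 0.0, 0.0, -0.0, 0.16]
[0.053, 0.004, 0.0, 0.0, -0.0, 0.159]
```

Call:
carry_out(
  targets=[
    [0,0,-0.08,0,0,0],
    [0,0,-0.1,0,0,0],
    [0,0,-0.11,0,0,0],
  ],
)

```text
time_s: 56.9
tcp_pos: [0.5574, 0.3033, 0.1998]
eef_rot: [179.9, 0.1, -2.0]
contact_force: [1.0, 0.7, -2.0]
gripper_width: 0.0379
gripper_force: 19.9
```

Call:
carry_out(
  targets=[
    [0,0.053,0,0,0,0.16],
    [0.009,0.053,0,0,0,0.159],
    [0.018,0.05,0,0,0,0.16],
    [0.026,0.047,0,0,0,0.159],
    [0.034,0.042,0,0,0,0.16],
  ],
)

```text
time_s: 57.52
tcp_pos: [0.5536, 0.1689, 0.1989]
eef_rot: [180.0, 0.0, -50.2]
contact_force: [0.3, 1.3, -0.5]
gripper_width: 0.038
gripper_force: 19.9
```

Call:
carry_out(
  targets=[
    [0.04,0.035,0,0,0,0.159],
    [0.045,0.028,0,0,0,0.16],
    [0.05,0.02,0,0,0,0.159],
    [0.052,0.012,0,0,0,0.16],
    [0.053,0.004,0,0,0,0.159],
  ],
)

```text
time_s: 58.15
tcp_pos: [0.5502, 0.0358, 0.1989]
eef_rot: [180.0, -0.0, -98.1]
contact_force: [0.2, -0.7, -0.9]
gripper_width: 0.0378
gripper_force: 19.9
```

Call:
carry_out(
  targets=[
    [0,0,0,0,0,0],
    [0,0,0,0,0,0],
    [0,0,0,0,0,0],
  ],
)

```text
time_s: 58.52
tcp_pos: [0.5506, 0.0373, 0.199]
eef_rot: [180.0, 0.0, -97.6]
contact_force: [0.2, -0.1, -0.6]
gripper_width: 0.0382
gripper_force: 19.9
```

```bash
python3 -c "
from h import *
path((.5514,.037,.06,-97.7,3))"
```

```text
from [0.5506 0.0373 0.199 ] [179.9978   0.0021 -97.6279] t 58.52 F [ 0.1885 -0.0904 -0.619 ] w 0.03819907867491226
-> [0.5514, 0.037, 0.06, -97.7]
[0.0, -0.001, 0.093, 0.0, 0.0, 0.0]
[0.0, -0.0, 0.093, 0.0, 0.0, 0.001]
[0.0, -0.001, 0.092, 0.0, 0.0, 0.0]
```

Call:
carry_out(
  targets=[
    [0,-0.001,0.1,0,0,0],
    [0,0,0.1,0,0,0],
    [0,0,0.074,0,0,0],
    [0,0,0,0,0,0],
    [0,0,0,0,0,0],
  ],
)

```text
time_s: 59.15
tcp_pos: [0.5521, 0.0373, 0.0634]
eef_rot: [-179.9, 0.0, -97.7]
contact_force: [0.5, -0.8, -0.3]
gripper_width: 0.0378
gripper_force: 19.9
```

Call:
carry_out(
  targets=[
    [0,0,0.006,0,0,0],
    [0,0,0,0,0,0],
    [0,0,0,0,0,0],
  ],
)

```text
time_s: 59.52
tcp_pos: [0.5513, 0.0367, 0.0598]
eef_rot: [-179.9, 0.0, -97.7]
contact_force: [0.9, 0.5, -1.4]
gripper_width: 0.038
gripper_force: 19.9
```

Call:
carry_out(
  targets=[
    [0,0,0.004,0,0,0],
    [0,0,0.002,0,0,0],
    [0,0,0.001,0,0,0],
    [0,0,0,0,0,0],
  ],
)

```text
time_s: 60.02
tcp_pos: [0.551, 0.0366, 0.0555]
eef_rot: [180.0, -0.0, -97.7]
contact_force: [-0.4, -0.3, -0.9]
gripper_width: 0.038
gripper_force: 19.9
```

Call:
carry_out(
  targets=[
    [0,0,0.002,0,0,0],
    [0,0,0,0,0,0],
  ],
)

```text
time_s: 60.28
tcp_pos: [0.5511, 0.0367, 0.0549]
eef_rot: [-180.0, 0.0, -97.7]
contact_force: [-2.3, -0.1, 3.3]
gripper_width: 0.0381
gripper_force: 19.9
```

Standing. Release, rise, and back off to a viewing pose.

Call:
carry_out(
  targets=[
    [0,0,0,0,0,0],
    [0,0,0,0,0,0],
    [0,0,0,0,0,0],
    [0,0,0,0,0,0],
  ],
  hand=1,
)

```text
time_s: 60.78
tcp_pos: [0.551, 0.0366, 0.0545]
eef_rot: [180.0, -0.0, -97.7]
contact_force: [-0.1, -0.2, -0.0]
gripper_width: 0.0728
gripper_force: 0.0
```

Call:
carry_out(
  targets=[
    [0,0,-0.06,0,0,0],
    [0,0,-0.1,0,0,0],
    [0,0,-0.12,0,0,0],
    [-0.08,0.04,-0.05,0,0,0],
    [-0.08,0.04,0,0,0,0],
  ],
)

```text
time_s: 61.4
tcp_pos: [0.523, 0.1224, 0.2224]
eef_rot: [-179.8, 0.2, -97.8]
contact_force: [0.0, 0.2, -1.6]
gripper_width: 0.0879
gripper_force: 0.0
```

Call:
carry_out(
  targets=[
    [0,0,0,0,0,0],
    [0,0,0,0,0,0],
    [0,0,0,0,0,0],
  ],
)

```text
time_s: 61.78
tcp_pos: [0.5222, 0.1206, 0.2193]
eef_rot: [180.0, -0.0, -97.8]
contact_force: [0.7, 0.0, 0.1]
gripper_width: 0.0878
gripper_force: 0.0
```

Run:
```python
from h import *
w=snap('wrist','w11'); t=snap('top','t4'); s=snap('scene','s4'); print(r.get_state()['tcp_pos'],r.get_state()['time_s'])
a=cv2.resize(w[:230,130:430],(400,307)); b=cv2.resize(s[130:300,170:470],(400,307),interpolation=2); c=cv2.resize(t[140:300,160:540],(800,290),interpolation=2)
cv2.imwrite('pics/v11.png',np.vstack([np.hstack([a,b]),c]))
```

```text
[0.5223 0.1206 0.2193] 61.925
```

View pics/v11.png

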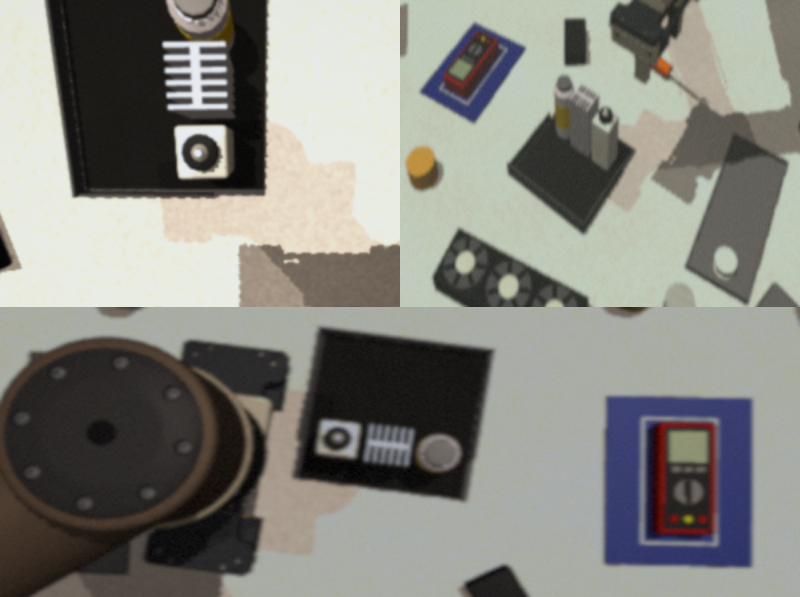

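The last picture shows the bottle, heatsink and can upright at top-view pixels (321,212), (345,216) and (369,220). These match their starting pixels (320,213), (344,216) and (368,220) to about a pixel. The meter lies face up inside the outline and the reel has not moved, so I'm handing in.

```bash
python3 -c "
from plant import r
print(r.close_job())"
```

```text
the job is handed in; nothing more can be done
None
```

I handed the job in at about 62 s of the 128 s allowed: the meter lies face up along and inside the white outline, about 2–3 mm off centre, the can, bottle and heatsink stand upright back in their places (within about a pixel, 2 mm, in the top view), and the solder reel was left alone.

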